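Scoop lace toggles from the stock tray into the kit tub

ROBOT

A 7-joint arm with a two-finger parallel gripper is mounted at the origin on the work surface. World frame = base frame: x ahead of the robot, y to its left, z up, the work surface at z = 0. Lengths are in m, angles in rad, forces in N, time in s.
With the tool pointing down it reaches from about 0.35 to 0.9 m from the base axis. Payload 19.9 kg.
Tool frame: the origin (TCP) lies between the finger pads; the fingertips stand arm.tip_reach ahead of it and the grasp point (between the pads) lies 2 mm behind it (arm.tip_reach is the distance from the TCP to the fingertips, in m); z points along the fingers, y is the direction in which the jaws open and shut (so a half turn about z gives the same grasp; the last joint's range is limited). The gripper opens to 85 mm and grips with 20 to 120 N. Pads are 22 mm wide; open, the fingers measure 114 mm over their backs; the gripper's body (76 mm by 85 mm) begins 54 mm behind the grasp point. The pads swing forward as they close: fully open they stand 13 mm farther back than shut.
Start: joints at [-1.216, 0.417, -0.01, 1.614, 0.005, 1.111, -0.053], TCP at [0.242, 0.576, 0.248] pointing down, gripper open.
Joint ranges: [-2.81, 2.81], [-0.39, 2.02], [-1.27, 1.25], [0.06, 2.57], [-1.19, 4.33], [0.19, 2], [-2.82, 2.82]. Speed limits (rad/s): [1.89, 1.89, 2.39, 2.39, 3.01, 3.01, 3.01].

INTERFACE

Orientations are given as a unit quaternion [x, y, z, w].
In Python, from rig import sensors, eyes, ticket, arm gives the robot as it stands. The module is installed in compiled form; this text tells all that it offers.
- The arm moves only by the tool arm_command, never from a script. Its argument "moves" is a list of rows, each an object with "delta_pos": the shift along the world's x, y, z in cm, a list of three; "rotation": the turn, a rotation vector about the world's x, y, z in rad, a list of three. In form: [{"delta_pos": [x, y, z], "rotation": [ax, ay, az]}, ...]. A call has 1 to 12 rows; each row shifts and turns the pose as measured when the row begins; what a row does not reach is not made up. A row lasts 1/10 s, in which the tool goes at most 50 mm and 8.59 degrees, less where a joint would pass 70% of its speed; a pose out of reach is approached as far as the arm can. A call is refused whole if a number of a shift passes 5 or a number of a turn 0.15, either way. A call with a gripper value outside its range is refused whole. "hand" is the closure in counts, from 0 (fully open) to 255 (shut), set as the call begins (left out, the last holds). The fingers move at their own pace and stop on an object; "grip_force" is the grip in N (left out, the last holds). Time passes only in rows, so rows that do not move let the fingers close. It gives the time, the measured TCP pose, the force and the opening at its end, in the units of the state.
- sensors.read_state(): the state, without advancing time (a new reading comes with each control period).
- eyes.get_image(name): name is "scene" or "top"; returns a dict with "frame" (400x640x3 uint8, red, green, blue), "vertical_fov" (degrees; the focal length in pixels is half the picture's height over the tangent of half this angle, whatever the lens; pixels are square), "cx", "cy" (the principal point, pixels), "dist" ([k1, k2, p1, p2, k3] as OpenCV has them; the pictures are not rectified), "position" and "rotation" of the camera in the world. Camera axes: x right, y down, z forward; pixel columns grow to the right and rows downward; lengths in m; the calibration is good to about 2 mm. A picture is of the moment at which its call begins. There is no depth.
- ticket.finish_job(): hands the job in, once; it reports no verdict.
The state is a dict: "clock": time; "joints": joint angles; "joint_vel": joint speeds; "joint_torque": joint torques, N m; "position": TCP position; "ee_rot": TCP orientation; "force": force on the tool from outside, world axes, zero at the start; "ft_torque": the same for the moment, N m; "gripper_width": opening from 0.0 (shut) to 1.0 (fully open).
Only numpy, scipy, OpenCV 4.12 (cv2) and the standard library are available. Lean on these libraries where they do the work, as an engineer would, in place of code of your own. Each camera call takes 0.05 s, during which the arm holds its last target. There are 200 camera calls.

TASK

With the hand scoop, transfer at least four of the six lace toggles from the stock tray into the round tub; do not touch the toggles with the gripper. Then stand the scoop back upright in the middle of its mat and let go, with every toggle either in the tub or still in the tray, none in the scoop or on the bench. Leave the other things on the bench where they are.

Things in the scene. Friction and masses are not known exactly. Their poses are not given: they have to be found in the camera images.
- scoop: aluminium hand scoop, loose, stands on the mat. Origin: centre of its flat underside; z up, open front edge (lip) at -x. Bowl x -55 to +50 mm, 100 mm wide (y), sides 34 mm high, starting 22 mm behind the lip, back 40 mm high, walls and floor 2.5 mm, floor bevelled thin over the front 22 mm. A post 14 mm wide at the back wall carries a raised black handle. About 220 g
- scoop_grip (a point): centre of the scoop's handle: a bar 72 mm long along the scoop's x, 16 mm wide in y (grip across this), 26 mm high; it is 40 mm behind (+x) and 101 mm above the scoop's origin
- scoop_lip (a point): middle of the scoop's front edge, at the underside: 55 mm ahead (-x) of the scoop's origin
- scoop_bowl (a point): point 15 mm above the scoop's origin, in the middle of the bowl
- mat: flat black rubber mat fixed to the bench, 140 x 120 x 3 mm (x, y, z), where the scoop stands. Origin: centre of its underside
- tray: open-topped rectangular grey plastic stock tray fixed to the bench, 260 mm (x) x 132 mm (y) x 44 mm high, walls 5 mm, floor 5 mm thick. Origin: centre of its underside. The toggles start in its -x half; the +x half is empty
- tub: open round white plastic tub fixed to the bench, 70 mm high, outer diameter 160 mm at the foot and 180 mm at the rim, wall 3 mm, floor 4 mm. Origin: centre of its underside
- toggle1: one of six alike black plastic lace toggles, a barrel 26 mm in diameter and 24 mm high with broad bevelled edges, 12 g, loose in the tray. Origin: its centre; z along the barrel's axis
- toggle2: one of six alike black plastic lace toggles, a barrel 26 mm in diameter and 24 mm high with broad bevelled edges, 12 g, loose in the tray. Origin: its centre; z along the barrel's axis
- toggle3: one of six alike black plastic lace toggles, a barrel 26 mm in diameter and 24 mm high with broad bevelled edges, 12 g, loose in the tray. Origin: its centre; z along the barrel's axis
- toggle4: one of six alike black plastic lace toggles, a barrel 26 mm in diameter and 24 mm high with broad bevelled edges, 12 g, loose in the tray. Origin: its centre; z along the barrel's axis
- toggle5: one of six alike black plastic lace toggles, a barrel 26 mm in diameter and 24 mm high with broad bevelled edges, 12 g, loose in the tray. Origin: its centre; z along the barrel's axis
- toggle6: one of six alike black plastic lace toggles, a barrel 26 mm in diameter and 24 mm high with broad bevelled edges, 12 g, loose in the tray. Origin: its centre; z along the barrel's axis
- spool: upright spool of grey thread, foot 56 mm in diameter, 72 mm high, loose; leave alone. Origin: centre of its underside
- mug: white mug, 80 mm across, 90 mm high, loose; leave alone. Origin: centre of its underside
- hammer: hammer lying on the bench, 260 mm long, loose; leave alone. Origin: under its middle

How it is judged:
On the way:
1. the scoop is lifted at least 80 mm above the bench with one or more toggles in its bowl (height (world z) of scoop_bowl above 0.08 m and distance between any of toggle1, toggle2, toggle3, toggle4, toggle5, toggle6 and scoop_bowl below 0.055 m), for 0.2 s.
At the end, for the whole second after the job is handed in: at least four toggles lie in the tub below its rim, every other toggle is in the tub or in the tray, and the scoop stands released and upright (within 0.1 rad) on the mat, at rest, its origin within 45 mm of the mat's centre (((horizontal distance between each of toggle1, toggle2, toggle3, toggle4 and tub below 0.088 m and height (world z) of each of toggle1, toggle2, toggle3, toggle4 below 0.07 m) or (horizontal distance between each of toggle1, toggle2, toggle3, toggle5 and tub below 0.088 m and height (world z) of each of toggle1, toggle2, toggle3, toggle5 below 0.07 m) or (horizontal distance between each of toggle1, toggle2, toggle3, toggle6 and tub below 0.088 m and height (world z) of each of toggle1, toggle2, toggle3, toggle6 below 0.07 m) or (horizontal distance between each of toggle1, toggle2, toggle4, toggle5 and tub below 0.088 m and height (world z) of each of toggle1, toggle2, toggle4, toggle5 below 0.07 m) or (horizontal distance between each of toggle1, toggle2, toggle4, toggle6 and tub below 0.088 m and height (world z) of each of toggle1, toggle2, toggle4, toggle6 below 0.07 m) or (horizontal distance between each of toggle1, toggle2, toggle5, toggle6 and tub below 0.088 m and height (world z) of each of toggle1, toggle2, toggle5, toggle6 below 0.07 m) or (horizontal distance between each of toggle1, toggle3, toggle4, toggle5 and tub below 0.088 m and height (world z) of each of toggle1, toggle3, toggle4, toggle5 below 0.07 m) or (horizontal distance between each of toggle1, toggle3, toggle4, toggle6 and tub below 0.088 m and height (world z) of each of toggle1, toggle3, toggle4, toggle6 below 0.07 m) or (horizontal distance between each of toggle1, toggle3, toggle5, toggle6 and tub below 0.088 m and height (world z) of each of toggle1, toggle3, toggle5, toggle6 below 0.07 m) or (horizontal distance between each of toggle1, toggle4, toggle5, toggle6 and tub below 0.088 m and height (world z) of each of toggle1, toggle4, toggle5, toggle6 below 0.07 m) or (horizontal distance between each of toggle2, toggle3, toggle4, toggle5 and tub below 0.088 m and height (world z) of each of toggle2, toggle3, toggle4, toggle5 below 0.07 m) or (horizontal distance between each of toggle2, toggle3, toggle4, toggle6 and tub below 0.088 m and height (world z) of each of toggle2, toggle3, toggle4, toggle6 below 0.07 m) or (horizontal distance between each of toggle2, toggle3, toggle5, toggle6 and tub below 0.088 m and height (world z) of each of toggle2, toggle3, toggle5, toggle6 below 0.07 m) or (horizontal distance between each of toggle2, toggle4, toggle5, toggle6 and tub below 0.088 m and height (world z) of each of toggle2, toggle4, toggle5, toggle6 below 0.07 m) or (horizontal distance between each of toggle3, toggle4, toggle5, toggle6 and tub below 0.088 m and height (world z) of each of toggle3, toggle4, toggle5, toggle6 below 0.07 m)) and ((horizontal distance between toggle1 and tub below 0.088 m and height (world z) of toggle1 below 0.07 m) or (x of toggle1 in the frame of tray between -0.13 and 0.13 m and y of toggle1 in the frame of tray between -0.066 and 0.066 m and height (world z) of toggle1 below 0.06 m)) and ((horizontal distance between toggle2 and tub below 0.088 m and height (world z) of toggle2 below 0.07 m) or (x of toggle2 in the frame of tray between -0.13 and 0.13 m and y of toggle2 in the frame of tray between -0.066 and 0.066 m and height (world z) of toggle2 below 0.06 m)) and ((horizontal distance between toggle3 and tub below 0.088 m and height (world z) of toggle3 below 0.07 m) or (x of toggle3 in the frame of tray between -0.13 and 0.13 m and y of toggle3 in the frame of tray between -0.066 and 0.066 m and height (world z) of toggle3 below 0.06 m)) and ((horizontal distance between toggle4 and tub below 0.088 m and height (world z) of toggle4 below 0.07 m) or (x of toggle4 in the frame of tray between -0.13 and 0.13 m and y of toggle4 in the frame of tray between -0.066 and 0.066 m and height (world z) of toggle4 below 0.06 m)) and ((horizontal distance between toggle5 and tub below 0.088 m and height (world z) of toggle5 below 0.07 m) or (x of toggle5 in the frame of tray between -0.13 and 0.13 m and y of toggle5 in the frame of tray between -0.066 and 0.066 m and height (world z) of toggle5 below 0.06 m)) and ((horizontal distance between toggle6 and tub below 0.088 m and height (world z) of toggle6 below 0.07 m) or (x of toggle6 in the frame of tray between -0.13 and 0.13 m and y of toggle6 in the frame of tray between -0.066 and 0.066 m and height (world z) of toggle6 below 0.06 m)) and horizontal distance between scoop and mat below 0.045 m and angle between scoop's own z axis and vertical below 0.1 rad and height (world z) of scoop below 0.008 m and linear speed of scoop below 0.02 m/s); the robot touches nothing.
It fails at once if the gripper or arm touches a toggle (over 0.5 N) (contact force between any of the fingers, the arm and toggle1 above 0.5 N or contact force between any of the fingers, the arm and toggle2 above 0.5 N or contact force between any of the fingers, the arm and toggle3 above 0.5 N or contact force between any of the fingers, the arm and toggle4 above 0.5 N or contact force between any of the fingers, the arm and toggle5 above 0.5 N or contact force between any of the fingers, the arm and toggle6 above 0.5 N).
It fails at once if a bystander (spool, mug, hammer) is moved more than 30 mm (distance of any of spool, mug, hammer from where it was at the start of the episode above 0.03 m).
It also fails if it takes over 67 s, if anything falls off the work surface, if the arm or the gripper's body presses on something with over 40 N, if the wrist force passes 120 N, or if a joint passes its speed limit or range.

## Working session

There is one attempt and no reset: what is moved stays moved. The work goes in short steps, Python scripts to look and compute and a tool call to move; the robot and the scene stay as the last step left them, time stands still between calls to the robot, and variables do not carry over. Pictures are saved under pics/ and viewed, about 8 in all and at most 12, crops included, and the job is handed in when it is done.

Besides the shell and the picture viewer there is one more tool, called after ">>>" as name([rows], argument=value, ...), one row to a line, values as JSON. arm_command: Moves the arm, as the interface text tells. Its arguments: {"type":"object","properties":{"moves":{"type":"array"},"hand":{"type":"number"},"grip_force":{"type":"number"}},"required":["moves"]}

```bash
mkdir -p pics; cat > h.py <<'E'
import numpy as np, cv2
from scipy.spatial.transform import Rotation as R
from rig import sensors, eyes, ticket, arm
def cam(n):
    d=eyes.get_image(n); f=d["frame"]; h=f.shape[0]
    fl=h/2/np.tan(np.radians(d["vertical_fov"])/2)
    K=np.array([[fl,0,d["cx"]],[0,fl,d["cy"]],[0,0,1.]])
    r=np.array(d["rotation"],float)
    M=r if r.shape==(3,3) else R.from_quat(r).as_matrix()
    return dict(f=f[:,:,::-1].copy(),K=K,D=np.array(d["dist"],float),p=np.array(d["position"]),M=M)
def ray(c,uv):
    q=cv2.undistortPoints(np.array(uv,float).reshape(-1,1,2),c["K"],c["D"]).reshape(-1,2)
    return np.c_[q,np.ones(len(q))]@c["M"].T
def onz(c,uv,z):
    v=ray(c,uv); return c["p"]+v*((z-c["p"][2])/v[:,2])[:,None]
def proj(c,P):
    rv=cv2.Rodrigues(c["M"].T)[0]; t=-c["M"].T@c["p"]
    return cv2.projectPoints(np.array(P,float).reshape(-1,1,3),rv,t,c["K"],c["D"])[0].reshape(-1,2)
E
python3 - <<'E'
from h import *
s=sensors.read_state(); print(s, arm.tip_reach)
for n in("scene","top"):
    c=cam(n); cv2.imwrite(f"pics/{n}0.png",c["f"]); print(n,c["p"],c["M"],c["K"],c["D"])
E
```

```text
{'clock': 0.0, 'joints': array([-1.21554159,  0.41802087, -0.0103115 ,  1.61418082,  0.00465839,
        1.11071887, -0.05303211]), 'joint_vel': array([ 1.25070524e-03, -7.96859957e-04, -3.65513718e-04, -2.99648212e-04,
       -6.39179821e-04, -7.91972730e-04,  6.20010868e-05]), 'joint_torque': array([ 4.93634343e-04, -8.64460015e+01,  6.78983387e-01, -4.34916472e+01,
        1.91646960e-02,  7.20893353e-03,  7.06366336e-05]), 'position': array([0.24138028, 0.57613939, 0.24762815]), 'ee_rot': array([ 1.97095687e-01,  9.80384040e-01, -6.43978807e-04, -1.01662368e-04]), 'force': array([ 0.10055263, -0.78142365, -0.08989105]), 'ft_torque': array([-0.03542371,  0.02445104, -0.00183936]), 'gripper_width': 1.0009364018322926} 0.017
scene [1.30945038 0.55979123 1.45547974] [[-0.61395235  0.64818387 -0.45046662]
 [ 0.78934145  0.50532125 -0.34869832]
 [ 0.00160973 -0.56965613 -0.82188156]] [[501.10324676   0.         320.83770307]
 [  0.         501.10324676 204.451555  ]
 [  0.           0.           1.        ]] [-0.01890314  0.          0.          0.          0.        ]
top [0.49211127 0.00223382 1.47677185] [[-0.01076847 -0.99768682  0.0671197 ]
 [-0.99986063  0.00988691 -0.01345252]
 [ 0.01275779 -0.06725521 -0.99765424]] [[419.69024035   0.         320.08204816]
 [  0.         419.69024035 194.38687845]
 [  0.           0.           1.        ]] [-0.09153891  0.          0.          0.          0.        ]
```

View pics/top0.png

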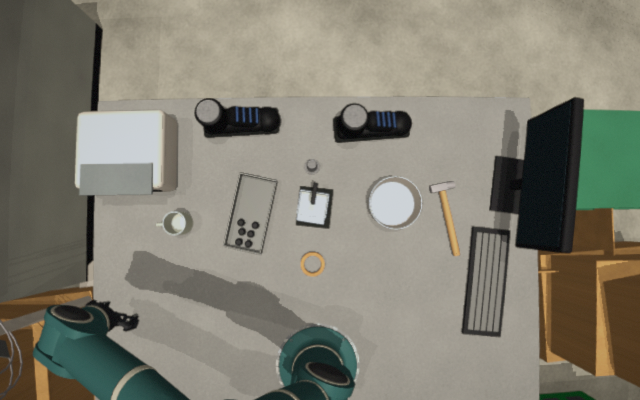

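View pics/scene0.png

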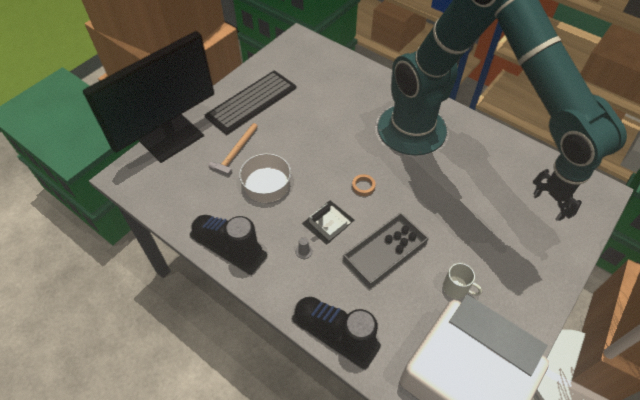

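The top view shows the tray (about 251,212) with its toggles at the lower end, the scoop on its mat (314,205) with the handle pointing up (+x), the tub (395,203), the spool (312,165), the mug (175,222) and the hammer (445,215). The scene view agrees with this layout. Next I'll measure them.

```bash
python3 - <<'E'
from h import *
c=cam("top"); f=c["f"]; g=cv2.cvtColor(f,cv2.COLOR_BGR2GRAY)
def blobs(m,x0,y0,x1,y1,amin):
    s=np.zeros_like(m); s[y0:y1,x0:x1]=m[y0:y1,x0:x1]
    return [k for k in cv2.findContours(s,cv2.RETR_EXTERNAL,cv2.CHAIN_APPROX_NONE)[0] if cv2.contourArea(k)>amin]
def rect(k,z):
    P=onz(c,k.reshape(-1,2),z)[:,:2].astype(np.float32); return cv2.minAreaRect(P)
dark=(g<85).astype(np.uint8)*255
for nm,b,z in(("tray",(215,165,290,262),.044),("mat",(290,180,340,232),.003)):
    for k in blobs(dark,*b,150): print(nm,cv2.contourArea(k),cv2.boundingRect(k),rect(k,z))
d2=(g<45).astype(np.uint8)*255
for k in blobs(d2,228,205,265,252,15):
    (u,v),r=cv2.minEnclosingCircle(k); print("tog",u,v,r,cv2.contourArea(k),onz(c,[(u,v)],.02))
w=(g>215).astype(np.uint8)*255
for k in blobs(w,360,165,430,240,200): print("tub",rect(k,.004),cv2.minEnclosingCircle(k),onz(c,[cv2.minEnclosingCircle(k)[0]],.004))
for k in blobs(w,290,180,340,232,50): print("bowl",rect(k,.005))
crop=f[150:265,215:350]; cv2.imwrite("pics/crop1.png",cv2.resize(crop,None,fx=5,fy=5,interpolation=cv2.INTER_CUBIC))
E
```

```text
mat 303.5 (296, 182, 37, 46) ((0.5572190284729004, 0.002522386610507965), (0.11613432317972183, 0.15484619140625), 83.38902282714844)
```

View pics/crop1.png

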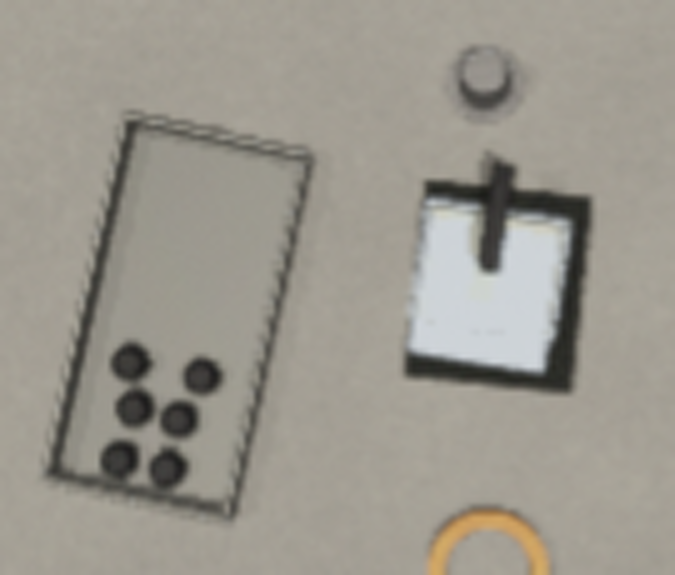

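The crop shows the tray rim corners (crop px, 5x) at (127,115), (312,155), (235,517) and (50,477). The six toggles are in its lower half. The scoop handle runs from (489,268) to (502,163), the lip from (408,355) to (548,373), and the spool is at (487,75).

```bash
python3 - <<'E'
from h import *
c=cam("top"); np.set_printoptions(precision=4,suppress=True)
def w(pts,z): return onz(c,np.array(pts,float)/5+[215,150]-0.4,z)[:,:2]
t=w([(127,115),(312,155),(235,517),(50,477)],.044); print("tray",t,t.mean(0))
ax=(t[0]+t[1]-t[2]-t[3])/2; print(np.linalg.norm(ax),np.linalg.norm(t[0]-t[1]),"yaw",np.degrees(np.arctan2(ax[1],ax[0])))
T=w([(131,361),(202,376),(134,407),(179,418),(119,459),(168,467)],.02)
u=ax/np.linalg.norm(ax); v=np.array([-u[1],u[0]]); d=T-t.mean(0); print("tog in tray",np.c_[d@u,d@v])
m=w([(427,180),(590,200),(572,390),(405,374)],.003); print("mat",m,m.mean(0),np.linalg.norm(m[0]-m[3]),np.linalg.norm(m[0]-m[1]), np.degrees(np.arctan2(*(m[0]-m[3])[::-1])))
h=w([(489,268),(502,163)],.114); print("handle",h,h.mean(0),np.linalg.norm(h[1]-h[0]),np.degrees(np.arctan2(*(h[1]-h[0])[::-1])))
l=w([(408,355),(548,373)],.003+.0); print("lip",l,l.mean(0),np.linalg.norm(l[0]-l[1]),np.degrees(np.arctan2(*(l[0]-l[1])[::-1]))-90)
b=w([(425,198),(578,215)],.043); print("back",b,b.mean(0))
print("spool",w([(487,75)],.072))
g=c["f"].min(2); k=(g>200).astype(np.uint8); s=np.zeros_like(k); s[165:240,360:430]=k[165:240,360:430]
ys,xs=np.nonzero(s); print("tub px",xs.min(),xs.max(),ys.min(),ys.max(),len(xs)); print(onz(c,[((xs.min()+xs.max())/2,(ys.min()+ys.max())/2)],.004))
# rim: view
cv2.imwrite("pics/tub.png",cv2.resize(c["f"][155:265,350:470],None,fx=5,fy=5))
E
```

```text
tray [[0.6663 0.2574]
 [0.6373 0.1301]
 [0.391  0.1837]
 [0.419  0.3099]] [0.5284 0.2203]
0.2524659250363179 0.13056190264595488 yaw -12.123794784713109
tog in tray [[-0.0382  0.031 ]
 [-0.0384 -0.0196]
 [-0.0689  0.0223]
 [-0.07   -0.0099]
 [-0.1062  0.025 ]
 [-0.1047 -0.0095]]
mat [[ 0.623   0.0528]
 [ 0.6077 -0.0619]
 [ 0.4743 -0.0476]
 [ 0.4867  0.0693]] [0.5479 0.0031] 0.1372429870218298 0.11573762138499707 -6.893313775842704
handle [[0.5553 0.0091]
 [0.6238 0.    ]] [0.5896 0.0046] 0.06905351686959336 -7.597552008286215
lip [[ 0.5     0.0671]
 [ 0.4864 -0.0309]] [0.4932 0.0181] 0.0989459042386756 -7.916231406012301
back [[ 0.6071  0.0529]
 [ 0.5944 -0.0518]] [0.6007 0.0005]
spool [[0.6876 0.0095]]
tub px 371 412 182 223 1372
[[ 0.56   -0.2694  0.004 ]]
```

View pics/tub.png

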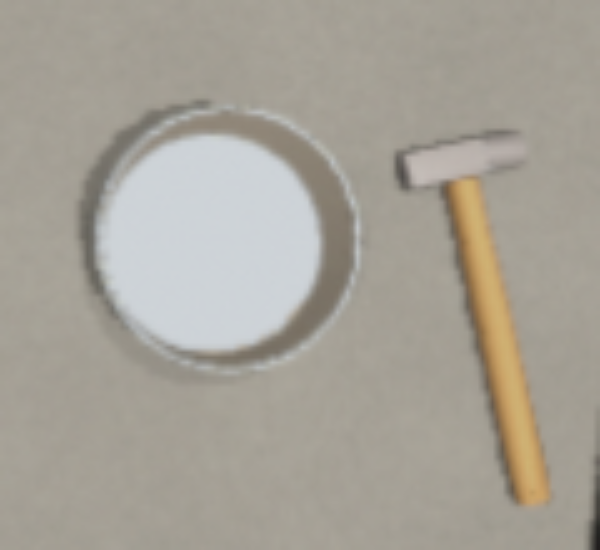

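The tub rim centre is at crop px (228,238), the hammer is at x>395, and the bowl floor is bright. My checks match the given sizes: handle 69 mm against 72, mat 137×116 against 140×120, tray 252×131 against 260×132, lip 99 mm against 100. I'll move above the handle.

>>> arm_command([
  {"delta_pos": [2.5, -4.1, 0], "rotation": [0, 0, 0.021]},
  {"delta_pos": [2.5, -4.1, 0], "rotation": [0, 0, 0.021]},
  {"delta_pos": [2.5, -4.1, 0], "rotation": [0, 0, 0.021]},
  {"delta_pos": [2.5, -4.1, 0], "rotation": [0, 0, 0.021]},
  {"delta_pos": [2.5, -4.1, 0], "rotation": [0, 0, 0.021]},
  {"delta_pos": [2.5, -4.1, 0], "rotation": [0, 0, 0.021]},
  {"delta_pos": [2.5, -4.1, 0], "rotation": [0, 0, 0.021]},
  {"delta_pos": [2.5, -4.1, 0], "rotation": [0, 0, 0.021]},
  {"delta_pos": [2.5, -4.1, 0], "rotation": [0, 0, 0.021]},
  {"delta_pos": [2.5, -4.1, 0], "rotation": [0, 0, 0.021]},
  {"delta_pos": [2.5, -4.1, 0], "rotation": [0, 0, 0.021]},
  {"delta_pos": [2.5, -4.1, 0], "rotation": [0, 0, 0.021]},
], hand=0)

```text
clock: 1.4
position: [0.5437, 0.0684, 0.2473]
ee_rot: [0.061, 0.998, 0.0, -0.001]
force: [0.7, 1.1, 0.6]
gripper_width: 1.003
```

```bash
cat >> h.py <<'E'
def st():
    s=sensors.read_state(); M=R.from_quat(s["ee_rot"]).as_matrix()
    jy,tz=M[:,1],M[:,2]
    if jy[1]<0: jy=-jy
    ax=-M[:,0] if M[0,0]<0 else M[:,0]
    # scoop x axis (in hand) assumed = tool x (sign towards +x): pitch>0 = lip down
    print("t",round(s["clock"],2),"pos",s["position"].round(4),"yaw",np.degrees(np.arctan2(-jy[0],jy[1])).round(2),
      "lipdown",np.degrees(np.arcsin(ax[2])).round(2),"roll",np.degrees(np.arcsin(jy[2])).round(2),"F",s["force"].round(1),"w",round(s["gripper_width"],3),"q",s["joints"].round(2))
E
python3 - <<'E'
from h import *
st()
c=cam("top"); print("tub",onz(c,[(395.2,202.2)],.07))
E
```

```text
t 1.4 pos [0.5437 0.0684 0.2473] yaw -7.05 lipdown -0.06 roll 0.03 F [0.7 1.1 0.6] w 1.003 q [-0.4   0.29  0.27  1.82 -0.09  1.05  1.34]
tub [[ 0.55782942 -0.26985875  0.07      ]]
```

>>> arm_command([
  {"delta_pos": [1.5, -2.1, -1.0], "rotation": [0, 0, -0.006]},
  {"delta_pos": [1.5, -2.1, -1.0], "rotation": [0, 0, -0.006]},
  {"delta_pos": [1.5, -2.1, -1.0], "rotation": [0, 0, -0.006]},
  {"delta_pos": [0, 0, -2], "rotation": [0, 0, 0]},
  {"delta_pos": [0, 0, 0], "rotation": [0, 0, 0]},
])

```text
clock: 1.95
position: [0.594, -0.0093, 0.1955]
ee_rot: [0.077, 0.997, -0.002, 0.0]
force: [-0.5, 0.5, 0.1]
gripper_width: 0.997
```

```bash
python3 - <<'E'
from h import *
st()
for n in("top","scene"):
    c=cam(n); p=proj(c,[[.589,.0045,.104]])[0]; print(n,p)
    u,v=p.astype(int); f=cv2.resize(c["f"][v-40:v+40,u-50:u+50],None,fx=4,fy=4,interpolation=cv2.INTER_CUBIC); globals()[n]=f
cv2.imwrite("pics/g1.png",np.hstack([top,scene]))
E
```

```text
t 1.95 pos [ 0.594  -0.0093  0.1955] yaw -8.78 lipdown 0.07 roll -0.18 F [-0.5  0.5  0.1] w 0.997 q [-0.27  0.43  0.29  1.75 -0.14  0.98  1.5 ]
top [313.7312069  193.07047311]
scene [321.40137015 211.30977788]
```

View pics/g1.png

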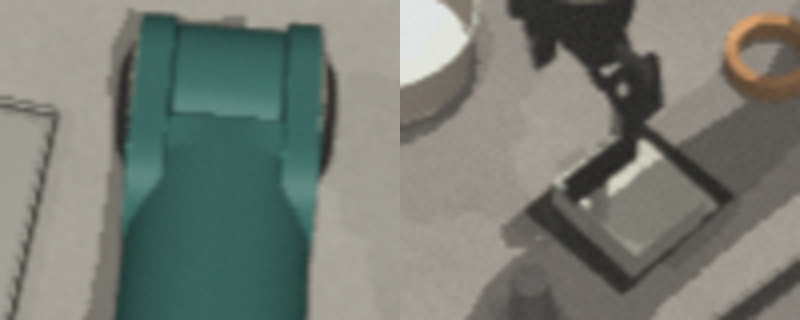

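The scene crop shows the gripper above the handle and the scoop intact on its mat; the arm hides the top view. I'll correct sideways and go down to just above the handle.

>>> arm_command([
  {"delta_pos": [-0.5, 1.4, -2], "rotation": [0, 0, 0.013]},
  {"delta_pos": [0, 0, -2], "rotation": [0, 0, 0]},
  {"delta_pos": [0, 0, -2], "rotation": [0, 0, 0]},
  {"delta_pos": [0, 0, 0], "rotation": [0, 0, 0]},
])

```text
clock: 2.45
position: [0.5916, 0.0083, 0.1421]
ee_rot: [0.068, 0.998, -0.0, 0.006]
force: [-0.5, 0.1, -0.5]
gripper_width: 1.004
```

```bash
python3 -c "
from h import *
st()"
```

```text
t 2.45 pos [0.5916 0.0083 0.1421] yaw -7.78 lipdown 0.65 roll 0.03 F [-0.5  0.1 -0.5] w 1.004 q [-0.28  0.48  0.27  1.81 -0.16  0.86  1.5 ]
```

>>> arm_command([
  {"delta_pos": [-0.2, -0.3, -1.5], "rotation": [0, 0.01, 0]},
  {"delta_pos": [0, 0, -1.0], "rotation": [0, 0, 0]},
  {"delta_pos": [0, 0, -0.8], "rotation": [0, 0, 0]},
  {"delta_pos": [0, 0, 0], "rotation": [0, 0, 0]},
  {"delta_pos": [0, 0, 0], "rotation": [0, 0, 0]},
])

```text
clock: 2.95
position: [0.5912, 0.006, 0.111]
ee_rot: [0.067, 0.998, 0.0, 0.003]
force: [0.5, 1.1, -0.3]
gripper_width: 0.996
```

```bash
python3 - <<'E'
from h import *
st()
c=cam("scene"); p=proj(c,[[.589,.0045,.104]])[0]; u,v=p.astype(int)
cv2.imwrite("pics/g2.png",cv2.resize(c["f"][v-45:v+45,u-60:u+60],None,fx=5,fy=5,interpolation=cv2.INTER_CUBIC))
E
```

```text
t 2.95 pos [0.5912 0.006  0.111 ] yaw -7.72 lipdown 0.3 roll 0.03 F [ 0.5  1.1 -0.3] w 0.996 q [-0.26  0.53  0.26  1.82 -0.18  0.81  1.52]
```

View pics/g2.png

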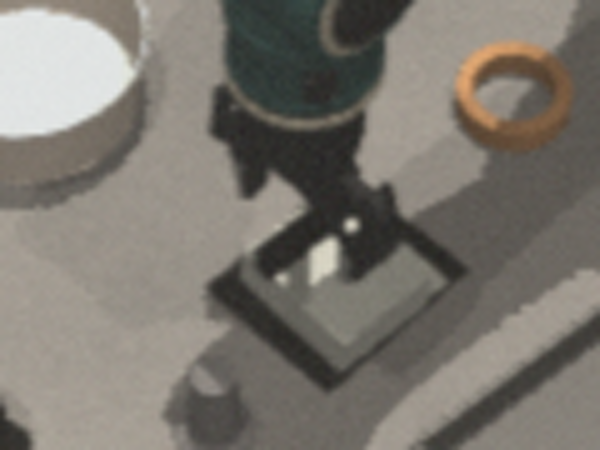

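The fingers straddle the handle. I'll go the last few mm down and close.

>>> arm_command([
  {"delta_pos": [-0.1, -0.1, -0.5], "rotation": [0, 0.004, 0]},
  {"delta_pos": [0, 0, 0], "rotation": [0, 0, 0]},
])

```text
clock: 3.2
position: [0.5904, 0.005, 0.1063]
ee_rot: [0.067, 0.998, -0.0, 0.001]
force: [-1.4, 0.1, -0.1]
gripper_width: 0.998
```

>>> arm_command([
  {"delta_pos": [0, 0, 0], "rotation": [0, 0, 0]},
  {"delta_pos": [0, 0, 0], "rotation": [0, 0, 0]},
  {"delta_pos": [0, 0, 0], "rotation": [0, 0, 0]},
  {"delta_pos": [0, 0, 0], "rotation": [0, 0, 0]},
  {"delta_pos": [0, 0, 0], "rotation": [0, 0, 0]},
  {"delta_pos": [0, 0, 0], "rotation": [0, 0, 0]},
  {"delta_pos": [0, 0, 0], "rotation": [0, 0, 0]},
  {"delta_pos": [0, 0, 0], "rotation": [0, 0, 0]},
  {"delta_pos": [0, 0, 0], "rotation": [0, 0, 0]},
  {"delta_pos": [0, 0, 0], "rotation": [0, 0, 0]},
], hand=255, grip_force=110)

```text
clock: 4.2
position: [0.5906, 0.005, 0.1067]
ee_rot: [0.067, 0.998, 0.0, 0.001]
force: [1.3, -0.2, 0.4]
gripper_width: 0.163
```

```bash
python3 -c "
from h import *
st()"
```

```text
t 4.2 pos [0.5906 0.005  0.1067] yaw -7.71 lipdown 0.14 roll 0.02 F [ 1.3 -0.2  0.4] w 0.163 q [-0.26  0.54  0.26  1.82 -0.18  0.8   1.53]
```

Gripped: the opening of 0.163 is about 14 mm on a 16 mm bar. I'll lift and carry it above the empty half of the tray.

>>> arm_command([
  {"delta_pos": [0, 0, 1.5], "rotation": [0, 0, 0]},
  {"delta_pos": [0, 0, 2.5], "rotation": [0, 0, 0]},
  {"delta_pos": [0, 0, 3], "rotation": [0, 0, 0]},
  {"delta_pos": [0.3, 1.5, 2.5], "rotation": [0, 0, -0.008]},
  {"delta_pos": [0.3, 2.5, 0], "rotation": [0, 0, -0.01]},
  {"delta_pos": [0.3, 2.5, 0], "rotation": [0, 0, -0.01]},
  {"delta_pos": [0.4, 2.5, 0], "rotation": [0, 0, -0.01]},
  {"delta_pos": [0.4, 2.5, 0], "rotation": [0, 0, -0.01]},
  {"delta_pos": [0.4, 2.5, 0], "rotation": [0, 0, -0.01]},
  {"delta_pos": [0.4, 2.5, 0], "rotation": [0, 0, -0.01]},
  {"delta_pos": [0, 1.5, 0], "rotation": [0, 0, 0]},
  {"delta_pos": [0, 0, 0], "rotation": [0, 0, 0]},
])

```text
clock: 5.4
position: [0.6148, 0.1899, 0.2178]
ee_rot: [0.105, 0.995, 0.001, 0.003]
force: [0.0, 0.0, -1.6]
gripper_width: 0.17
```

```bash
cat >> h.py <<'E'
TC=np.array([.5284,.2203]); U=np.array([np.cos(np.radians(-12.1)),np.sin(np.radians(-12.1))]); V=np.array([-U[1],U[0]])
def intray():
    s=sensors.read_state(); d=s["position"][:2]-TC-.041*U; print("origin in tray (flat)",(d@U).round(4),(d@V).round(4),"bottom z",(s["position"][2]-.1037).round(4))
def crop(n,P,hw,hh,k,out):
    c=cam(n); u,v=proj(c,[P])[0].astype(int); u=max(u,hw);v=max(v,hh)
    cv2.imwrite(out,cv2.resize(c["f"][v-hh:v+hh,u-hw:u+hw],None,fx=k,fy=k,interpolation=cv2.INTER_CUBIC)); print(n,"off",u-hw,v-hh)
E
python3 -c "
from h import *
st();intray();crop('scene',[.53,.2,.08],65,50,6,'pics/s1.png')"
```

```text
t 5.4 pos [0.6148 0.1899 0.2178] yaw -12.01 lipdown 0.38 roll 0.12 F [ 0.   0.  -1.6] w 0.17 q [-0.54  0.48  0.26  1.61 -0.13  1.06  1.12]
origin in tray (flat) 0.0498 -0.0116 bottom z 0.1141
scene off 315 184
```

View pics/s1.png

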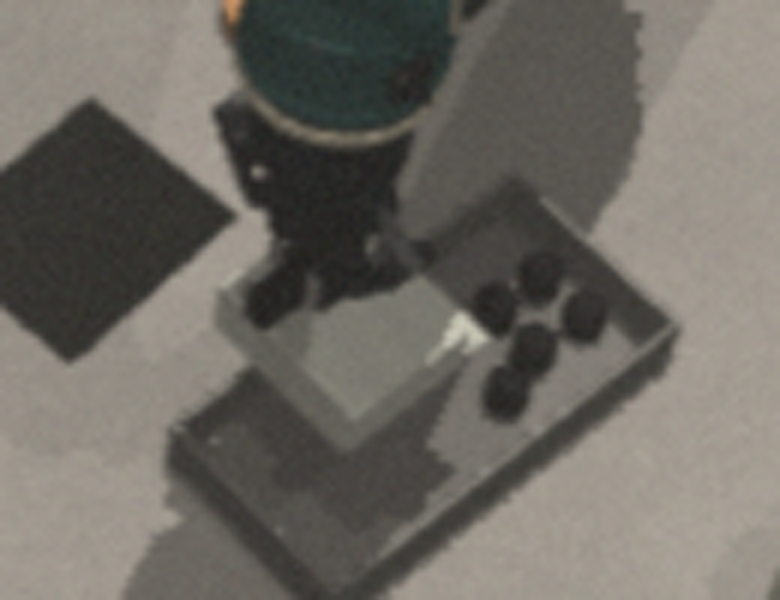

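The scoop is held level over the empty end of the tray; the rim corners show at crop px (175,430), (340,595), (680,325) and (515,180). I'll check the tray centre from this view and centre the scoop sideways on the way down.

>>> arm_command([
  {"delta_pos": [0.2, 0.7, -1.5], "rotation": [0, 0.003, 0]},
  {"delta_pos": [0.1, 0.7, -2], "rotation": [0, 0.003, 0]},
  {"delta_pos": [0, 0, -1.5], "rotation": [0, 0, 0]},
  {"delta_pos": [0, 0, 0], "rotation": [0, 0, 0]},
  {"delta_pos": [0, 0, 0], "rotation": [0, 0, 0]},
])

```text
clock: 5.95
position: [0.6182, 0.1981, 0.1645]
ee_rot: [0.108, 0.994, -0.001, 0.0]
force: [-0.1, 0.5, -1.5]
gripper_width: 0.164
```

```bash
python3 -c "
from h import *
st();intray();c=cam('scene')
p=onz(c,np.array([(175,428),(340,595),(680,325),(515,178)])/6+[315,184]-.4,.044)[:,:2];print(p.round(4),p.mean(0))
d=p-TC;print(np.c_[d@U,d@V].round(4))
crop('scene',[.53,.2,.08],65,50,6,'pics/s2.png')"
```

```text
t 5.95 pos [0.6182 0.1981 0.1645] yaw -12.35 lipdown 0.04 roll -0.1 F [-0.1  0.5 -1.5] w 0.164 q [-0.53  0.55  0.24  1.63 -0.15  0.98  1.12]
origin in tray (flat) 0.0515 -0.0029 bottom z 0.0608
[[0.646  0.1397]
 [0.6726 0.2651]
 [0.4248 0.3197]
 [0.3987 0.196 ]] [0.53553212 0.23010775]
[[ 0.1319 -0.0541]
 [ 0.1317  0.074 ]
 [-0.1221  0.0754]
 [-0.1217 -0.051 ]]
scene off 315 184
```

View pics/s2.png

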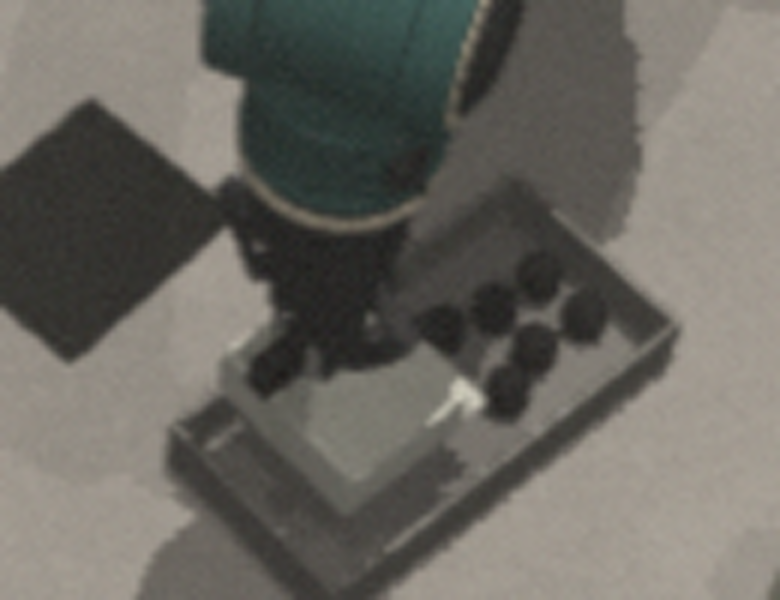

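The scene view puts the tray centre at (0.5355, 0.2301), about 12 mm off the top view. I'll settle that with the mat as reference and by triangulating the corners before going down.

```bash
python3 -c "
from h import *
np.set_printoptions(precision=4,suppress=True)
c=cam('scene');t=cam('top')
cr=lambda a,o:np.array(a,float)/(6 if o[0]==315 else 5)+o-.4
S=cr([(175,428),(340,595),(680,325),(515,178)],(315,184)); T=cr([(312,155),(127,115),(50,477),(235,517)],(215,150))
a,b=ray(c,S),ray(t,T)
for i in range(4):
    A=np.c_[a[i],-b[i]]; s=np.linalg.lstsq(A,t['p']-c['p'],rcond=None)[0]
    P,Q=c['p']+a[i]*s[0],t['p']+b[i]*s[1]; print('tri',(P+Q)/2,'gap',np.linalg.norm(P-Q))
print('mat scene',onz(c,cr([(92,98),(237,213),(70,362)],(315,184)),.003)[:,:2])
print('mat top',onz(t,cr([(405,374),(427,180),(590,200),(572,390)],(215,150)),.003)[:,:2])
s1=[(490,305),(542,275),(585,313),(533,347),(507,392),(440,325)]
p=onz(c,cr(s1,(315,184)),.018)[:,:2];print('tog scene',p); print('tog top',onz(t,cr([(131,361),(202,376),(134,407),(179,418),(119,459),(168,467)],(215,150)),.018)[:,:2])
"
```

```text
tri [0.6383 0.133  0.0258] gap 0.0030953620166790747
tri [0.6672 0.2611 0.0302] gap 0.002765450306095262
tri [0.4169 0.3152 0.0289] gap 0.0047787034671163365
tri [0.388  0.1886 0.0244] gap 0.0058711197365912
mat scene [[ 0.4781 -0.043 ]
 [ 0.4913  0.0721]
 [ 0.629   0.0565]]
mat top [[ 0.4867  0.0693]
 [ 0.623   0.0528]
 [ 0.6077 -0.0619]
 [ 0.4743 -0.0476]]
tog scene [[0.4626 0.2245]
 [0.428  0.2369]
 [0.4344 0.2693]
 [0.4708 0.2582]
 [0.5038 0.2624]
 [0.4907 0.2097]]
tog top [[0.4976 0.259 ]
 [0.4867 0.2095]
 [0.4657 0.2569]
 [0.4578 0.2256]
 [0.4298 0.2674]
 [0.424  0.2333]]
```

The scene camera is biased by about (+4,+3) mm against the top view, as both the mat and the toggles show. The tray's lateral centre then lies between 0 and +7 mm. Placing the scoop at +5 mm centres it on both the toggles and the tray.

>>> arm_command([
  {"delta_pos": [0.2, 0.8, 0], "rotation": [0, 0, 0.004]},
  {"delta_pos": [0, 0, -1.2], "rotation": [0, 0, 0]},
  {"delta_pos": [0, 0, -1.2], "rotation": [0, 0, 0]},
  {"delta_pos": [0, 0, -1.0], "rotation": [0, 0, 0]},
  {"delta_pos": [0, 0, -0.6], "rotation": [0, 0, 0]},
  {"delta_pos": [0, 0, 0], "rotation": [0, 0, 0]},
])

```text
clock: 6.75
position: [0.6205, 0.2076, 0.1221]
ee_rot: [0.105, 0.994, -0.0, 0.001]
force: [-0.6, 0.7, -1.3]
gripper_width: 0.163
```

```bash
python3 -c "
from h import *
st();intray();crop('scene',[.53,.2,.06],65,50,6,'pics/s3.png')"
```

```text
t 6.75 pos [0.6205 0.2076 0.1221] yaw -12.05 lipdown 0.13 roll -0.01 F [-0.6  0.7 -1.3] w 0.163 q [-0.54  0.61  0.23  1.64 -0.17  0.91  1.12]
origin in tray (flat) 0.0517 0.0069 bottom z 0.0184
scene off 315 187
```

View pics/s3.png

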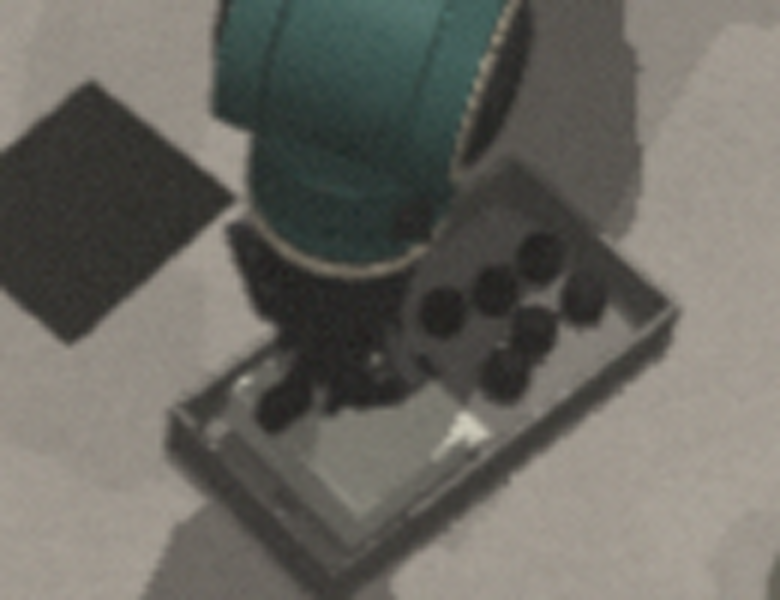

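The scoop is inside the tray walls, a bit nearer the lower-right wall, and all six toggles are ahead of the lip. I'll put the lip down gently.

>>> arm_command([
  {"delta_pos": [-0.1, -0.2, -0.6], "rotation": [-0.005, -0.025, 0]},
  {"delta_pos": [0, 0, -0.4], "rotation": [0, 0, 0]},
  {"delta_pos": [0, 0, 0], "rotation": [0, 0, 0]},
])

```text
clock: 7.1
position: [0.6203, 0.2055, 0.1131]
ee_rot: [0.105, 0.994, -0.001, 0.015]
force: [-0.7, 0.3, -1.0]
gripper_width: 0.167
```

```bash
python3 -c "
from h import *
st();intray()"
```

```text
t 7.1 pos [0.6203 0.2055 0.1131] yaw -12.08 lipdown 1.68 roll 0.06 F [-0.7  0.3 -1. ] w 0.167 q [-0.54  0.61  0.24  1.67 -0.16  0.86  1.11]
origin in tray (flat) 0.0519 0.0048 bottom z 0.0094
```

>>> arm_command([
  {"delta_pos": [0, 0, -0.3], "rotation": [0, 0, 0]},
  {"delta_pos": [0, 0, -0.1], "rotation": [0, 0, 0]},
  {"delta_pos": [0, 0, 0], "rotation": [0, 0, 0]},
])

```text
clock: 7.4
position: [0.6213, 0.2057, 0.1104]
ee_rot: [0.105, 0.994, -0.001, 0.015]
force: [-2.6, 0.3, 1.5]
gripper_width: 0.165
```

>>> arm_command([
  {"delta_pos": [0, 0, -0.2], "rotation": [0, 0, 0]},
  {"delta_pos": [0, 0, 0], "rotation": [0, 0, 0]},
])

```text
clock: 7.6
position: [0.6222, 0.2057, 0.1097]
ee_rot: [0.105, 0.994, -0.0, 0.016]
force: [-4.4, 0.0, 3.5]
gripper_width: 0.164
```

The lip touches the floor with about 5 N. Now I'll slide toward the toggles.

>>> arm_command([
  {"delta_pos": [-1.2, 0.26, -0.03], "rotation": [0, 0, 0]},
  {"delta_pos": [-1.2, 0.26, -0.03], "rotation": [0, 0, 0]},
  {"delta_pos": [-1.2, 0.26, -0.03], "rotation": [0, 0, 0]},
  {"delta_pos": [-1.2, 0.26, -0.03], "rotation": [0, 0, 0]},
  {"delta_pos": [-1.2, 0.26, -0.03], "rotation": [0, 0, 0]},
])

```text
clock: 8.1
position: [0.5662, 0.2186, 0.1123]
ee_rot: [0.107, 0.994, 0.002, 0.022]
force: [5.7, -0.1, 6.2]
gripper_width: 0.163
```

```bash
python3 -c "
from h import *
st();intray()"
```

```text
t 8.1 pos [0.5662 0.2186 0.1123] yaw -12.25 lipdown 2.49 roll 0.49 F [ 5.7 -0.1  6.2] w 0.163 q [-0.61  0.53  0.24  1.81 -0.15  0.78  1.05]
origin in tray (flat) -0.0037 0.0063 bottom z 0.0086
```

>>> arm_command([
  {"delta_pos": [-1.2, 0.22, -0.03], "rotation": [0, 0.005, 0]},
  {"delta_pos": [-1.2, 0.22, -0.03], "rotation": [0, 0.005, 0]},
  {"delta_pos": [-1.2, 0.22, -0.03], "rotation": [0, 0, 0]},
  {"delta_pos": [-1.0, 0.2, -0.03], "rotation": [0, 0, 0]},
])

```text
clock: 8.5
position: [0.5171, 0.2284, 0.1117]
ee_rot: [0.106, 0.994, 0.002, 0.018]
force: [10.0, -0.4, 9.2]
gripper_width: 0.168
```

```bash
python3 -c "
from h import *
st();intray();crop('scene',[.46,.23,.06],65,50,6,'pics/s4.png')"
```

```text
t 8.5 pos [0.5171 0.2284 0.1117] yaw -12.22 lipdown 2.03 roll 0.44 F [10.  -0.4  9.2] w 0.168 q [-0.67  0.48  0.24  1.91 -0.14  0.74  1.  ]
origin in tray (flat) -0.0537 0.0055 bottom z 0.008
scene off 334 178
```

View pics/s4.png

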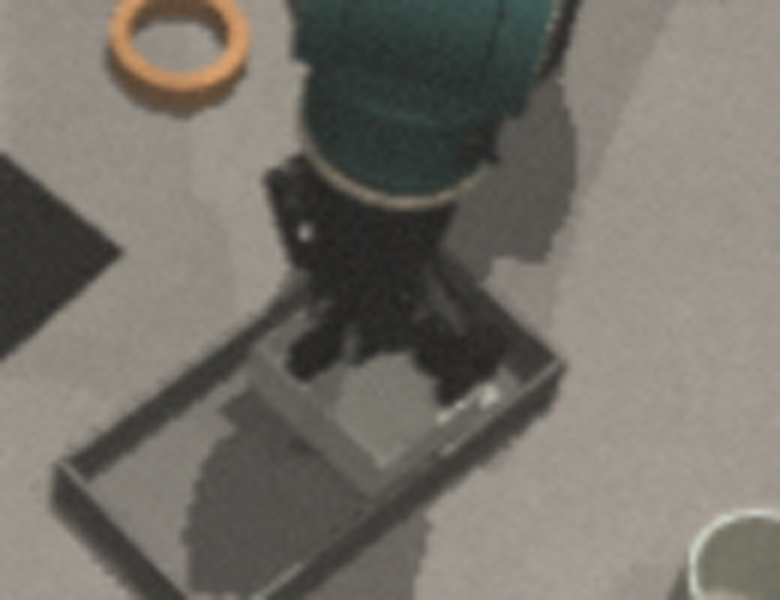

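The toggles are on and at the scoop's front, with the lip about 17 mm from the end wall. That is 10 pictures viewed, so 2 remain. I'll push on gently to the wall.

>>> arm_command([
  {"delta_pos": [-0.9, 0.17, -0.03], "rotation": [0, 0, 0]},
  {"delta_pos": [-0.7, 0.14, -0.03], "rotation": [0, 0, 0]},
])

```text
clock: 8.75
position: [0.5026, 0.2323, 0.1133]
ee_rot: [0.106, 0.994, 0.003, 0.022]
force: [28.7, -6.0, 17.7]
gripper_width: 0.165
```

```bash
python3 -c "
from h import *
st();intray()"
```

```text
t 8.75 pos [0.5026 0.2323 0.1133] yaw -12.21 lipdown 2.49 roll 0.67 F [28.7 -6.  17.7] w 0.165 q [-0.69  0.45  0.24  1.94 -0.13  0.72  0.97]
origin in tray (flat) -0.0687 0.0063 bottom z 0.0096
```

The lip is at the end wall (28 N). I'll curl the lip up while backing off and lifting.

>>> arm_command([
  {"delta_pos": [0.3, -0.06, 0.1], "rotation": [0.008, 0.039, 0]},
  {"delta_pos": [0.8, -0.17, 0.2], "rotation": [0.014, 0.07, 0]},
  {"delta_pos": [0.9, -0.19, 0.2], "rotation": [0.015, 0.075, 0]},
  {"delta_pos": [0.9, -0.19, 0.4], "rotation": [0.015, 0.075, 0]},
  {"delta_pos": [0.5, -0.1, 0.6], "rotation": [0.008, 0.04, 0]},
  {"delta_pos": [0, 0, 0], "rotation": [0, 0, 0]},
])

```text
clock: 9.35
position: [0.5312, 0.2256, 0.1271]
ee_rot: [0.105, 0.985, 0.017, -0.137]
force: [0.0, -0.4, -2.7]
gripper_width: 0.165
```

```bash
python3 -c "
from h import *
st();crop('scene',[.46,.23,.06],65,50,6,'pics/s5.png')"
```

```text
t 9.35 pos [0.5312 0.2256 0.1271] yaw -12.22 lipdown -15.91 roll 0.29 F [ 0.  -0.4 -2.7] w 0.165 q [-0.5   0.6   0.17  1.67 -0.27  1.13  1.16]
scene off 334 178
```

>>> arm_command([
  {"delta_pos": [0, 0, 1], "rotation": [0, 0, 0]},
  {"delta_pos": [0, 0, 2], "rotation": [0, 0, 0]},
  {"delta_pos": [0.3, 0, 2], "rotation": [0, 0, 0]},
  {"delta_pos": [0.5, 0, 2], "rotation": [0, 0, 0]},
  {"delta_pos": [0.5, 0, 2], "rotation": [0, 0, 0]},
  {"delta_pos": [0, 0, 1], "rotation": [0, 0, 0]},
  {"delta_pos": [0, 0, 0], "rotation": [0, 0, 0]},
  {"delta_pos": [0, 0, 0], "rotation": [0, 0, 0]},
])

```text
clock: 10.2
position: [0.5348, 0.2289, 0.231]
ee_rot: [0.102, 0.985, 0.015, -0.137]
force: [0.8, -0.2, -2.8]
gripper_width: 0.169
```

```bash
python3 -c "
from h import *
st()
c=cam('scene');t=cam('top')
u,v=proj(c,[[.46,.23,.1]])[0].astype(int); a=cv2.resize(c['f'][v-50:v+50,u-65:u+65],None,fx=6,fy=6,interpolation=cv2.INTER_CUBIC)
b=cv2.resize(t['f'][150:265,190:340],None,fx=3,fy=3,interpolation=cv2.INTER_CUBIC)
a=cv2.resize(a,(450,346)); b=cv2.resize(b,(345,264)); b=cv2.copyMakeBorder(b,0,346-264,0,0,cv2.BORDER_CONSTANT)
cv2.imwrite('pics/s6.png',np.hstack([a,b]))"
```

```text
t 10.2 pos [0.5348 0.2289 0.231 ] yaw -11.81 lipdown -15.84 roll 0.13 F [ 0.8 -0.2 -2.8] w 0.169 q [-0.52  0.49  0.19  1.59 -0.24  1.32  1.11]
```

View pics/s6.png

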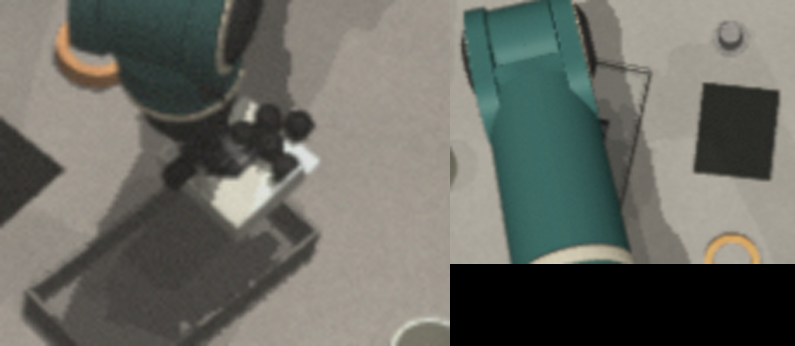

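At least five toggles are visible in the scoop, sitting toward the lip, and the tray looks empty. The force rose by about 1.3 N. I'll tip the scoop back further so they settle at the back, then carry it slowly.

>>> arm_command([
  {"delta_pos": [0, 0, 0], "rotation": [0.01, 0.05, 0]},
  {"delta_pos": [0, 0, 0], "rotation": [0.01, 0.05, 0]},
  {"delta_pos": [0, 0, 0], "rotation": [0.01, 0.05, 0]},
  {"delta_pos": [0, 0, 0], "rotation": [0.01, 0.05, 0]},
  {"delta_pos": [0, 0, 0], "rotation": [0, 0, 0]},
  {"delta_pos": [0, 0, 0], "rotation": [0, 0, 0]},
])

```text
clock: 10.9
position: [0.5325, 0.2286, 0.2258]
ee_rot: [0.1, 0.965, 0.023, -0.243]
force: [-0.3, 0.4, -2.5]
gripper_width: 0.164
```

```bash
python3 -c "
from h import *
st()
s=sensors.read_state();print(s['ft_torque'])"
```

```text
t 10.9 pos [0.5325 0.2286 0.2258] yaw -11.81 lipdown -28.23 roll -0.19 F [-0.3  0.4 -2.5] w 0.164 q [-0.45  0.6   0.16  1.47 -0.32  1.53  1.16]
[ 0.00480045 -0.89558488  0.04658535]
```

>>> arm_command([
  {"delta_pos": [0.3, -1.0, 0.1], "rotation": [0, 0, 0]},
  {"delta_pos": [0.5, -1.8, 0.1], "rotation": [0, 0, 0]},
  {"delta_pos": [0.7, -2.4, 0.1], "rotation": [0, 0, 0]},
  {"delta_pos": [0.7, -2.4, 0], "rotation": [0, 0, 0]},
  {"delta_pos": [0.7, -2.4, 0], "rotation": [0, 0, 0]},
  {"delta_pos": [0.7, -2.4, 0], "rotation": [0, 0, 0]},
  {"delta_pos": [0.7, -2.4, 0], "rotation": [0, 0, 0]},
  {"delta_pos": [0.7, -2.4, 0], "rotation": [0, 0, 0]},
  {"delta_pos": [0.7, -2.4, 0], "rotation": [0, 0, 0]},
  {"delta_pos": [0.7, -2.4, 0], "rotation": [0, 0, 0]},
  {"delta_pos": [0.7, -2.4, 0], "rotation": [0, 0, 0]},
  {"delta_pos": [0.7, -2.4, 0], "rotation": [0, 0, 0]},
])

```text
clock: 12.1
position: [0.6115, -0.0632, 0.2338]
ee_rot: [0.101, 0.966, 0.022, -0.236]
force: [-0.7, -0.0, -2.4]
gripper_width: 0.166
```

>>> arm_command([
  {"delta_pos": [0.7, -2.4, 0], "rotation": [0, 0, 0]},
  {"delta_pos": [0.7, -2.4, 0], "rotation": [0, 0, 0]},
  {"delta_pos": [0.7, -2.4, 0], "rotation": [0, 0, 0]},
  {"delta_pos": [0.7, -2.4, 0], "rotation": [0, 0, 0]},
  {"delta_pos": [0.7, -2.4, 0], "rotation": [0, 0, 0]},
  {"delta_pos": [0.7, -2.4, 0], "rotation": [0, 0, 0]},
  {"delta_pos": [0.7, -2.0, 0], "rotation": [0, 0, 0]},
  {"delta_pos": [0.7, -1.6, 0], "rotation": [0, 0, 0]},
  {"delta_pos": [0.5, -1.0, 0], "rotation": [0, 0, 0]},
  {"delta_pos": [0, 0, 0], "rotation": [0, 0, 0]},
])

```text
clock: 13.1
position: [0.6674, -0.2822, 0.2387]
ee_rot: [0.109, 0.966, 0.019, -0.234]
force: [-0.9, -0.8, -2.5]
gripper_width: 0.166
```

```bash
cat >> h.py <<'E'
def lip():
    s=sensors.read_state(); M=R.from_quat(s["ee_rot"]).as_matrix(); ax=M[:,0]*np.sign(M[0,0]); up=-M[:,2]
    L=s["position"]-.0957*ax-.1037*up; d=L-[.559,-.270,.07]; print("lip",L.round(4),"rel tub rim centre",d.round(4))
E
python3 -c "
from h import *
st();lip()
t=cam('top');g=t['f'].max(2)
m=(g<55).astype(np.uint8)
for nm,(x0,y0,x1,y1) in dict(tray=(222,170,282,255)).items():
    k=m[y0:y1,x0:x1]; n,_,s,ce=cv2.connectedComponentsWithStats(k); print([(s[i,4],ce[i].round(0)+[x0,y0]) for i in range(1,n) if s[i,4]>12])
cv2.imwrite('pics/t7.png',cv2.resize(t['f'][130:270,200:440],None,fx=3,fy=3,interpolation=cv2.INTER_CUBIC))
"
```

```text
t 13.1 pos [ 0.6674 -0.2822  0.2387] yaw -12.63 lipdown -27.11 roll -0.84 F [-0.9 -0.8 -2.5] w 0.166 q [ 0.2   0.93  0.33  0.89 -0.14  1.82  1.8 ]
lip [ 0.538  -0.2539  0.19  ] rel tub rim centre [-0.021   0.0161  0.12  ]
[]
```

The tray has no dark blobs left, so all six appear to be in the scoop, which is consistent with the load. The lip is over the tub. I'll level the scoop first, then tip it with the lip held over the tub.

>>> arm_command([
  {"delta_pos": [0.2, -0.1, -0.2], "rotation": [-0.021, -0.098, 0]},
  {"delta_pos": [0.2, -0.1, -0.2], "rotation": [-0.021, -0.098, 0]},
  {"delta_pos": [0.2, 0, -0.2], "rotation": [-0.021, -0.098, 0]},
  {"delta_pos": [0.2, 0, -0.2], "rotation": [-0.021, -0.098, 0]},
  {"delta_pos": [0.2, 0, -0.2], "rotation": [-0.021, -0.098, 0]},
])

```text
clock: 13.65
position: [0.6759, -0.282, 0.2278]
ee_rot: [0.112, 0.994, -0.007, 0.021]
force: [0.9, -0.3, -3.0]
gripper_width: 0.166
```

```bash
python3 -c "
from h import *
st();lip()"
```

```text
t 13.65 pos [ 0.6759 -0.282   0.2278] yaw -12.83 lipdown 2.46 roll -0.51 F [ 0.9 -0.3 -3. ] w 0.166 q [ 0.16  0.62  0.31  1.37 -0.2   1.13  1.83]
lip [ 0.5868 -0.2627  0.1201] rel tub rim centre [0.0278 0.0073 0.0501]
```

>>> arm_command([
  {"delta_pos": [-1.1, 0.05, 0], "rotation": [-0.021, -0.1, 0]},
  {"delta_pos": [-1.1, 0.1, 0], "rotation": [-0.021, -0.1, 0]},
  {"delta_pos": [-1.2, 0.1, 0], "rotation": [-0.021, -0.1, 0]},
  {"delta_pos": [-1.2, 0.1, 0], "rotation": [-0.021, -0.1, 0]},
  {"delta_pos": [-1.2, 0.1, 0], "rotation": [-0.021, -0.1, 0]},
  {"delta_pos": [-1.2, 0.1, 0], "rotation": [-0.021, -0.1, 0]},
])

```text
clock: 14.25
position: [0.6036, -0.2706, 0.2315]
ee_rot: [0.103, 0.941, -0.036, 0.321]
force: [0.9, 0.3, -3.2]
gripper_width: 0.166
```

```bash
python3 -c "
from h import *
st();lip()"
```

```text
t 14.25 pos [ 0.6036 -0.2706  0.2315] yaw -12.54 lipdown 37.69 roll -0.04 F [ 0.9  0.3 -3.2] w 0.166 q [ 0.43  0.27  0.    2.02 -0.58  0.24  2.3 ]
lip [ 0.5916 -0.268   0.0909] rel tub rim centre [0.0326 0.002  0.0209]
```

>>> arm_command([
  {"delta_pos": [-1.6, 0.1, 0], "rotation": [-0.021, -0.1, 0]},
  {"delta_pos": [-1.6, 0.1, 0], "rotation": [-0.021, -0.1, 0]},
  {"delta_pos": [-1.2, 0.1, 0], "rotation": [-0.021, -0.1, 0]},
])

```text
clock: 14.55
position: [0.5845, -0.2707, 0.2544]
ee_rot: [0.113, 0.923, -0.036, 0.367]
force: [0.0, -1.3, -2.7]
gripper_width: 0.167
```

```bash
python3 -c "
from h import *
st();lip()"
```

```text
t 14.55 pos [ 0.5845 -0.2707  0.2544] yaw -13.55 lipdown 43.21 roll 0.94 F [ 0.  -1.3 -2.7] w 0.167 q [ 0.44  0.2   0.02  2.1  -1.05  0.19  2.76]
lip [ 0.5863 -0.2687  0.1133] rel tub rim centre [0.0273 0.0013 0.0433]
```

Joint 6 is at its lower limit with 43° of tilt. I'll check whether the toggles have slid out using averaged force and one combined picture, my 12th and last.

>>> arm_command([
  {"delta_pos": [0, 0, 0], "rotation": [0, 0, 0]},
  {"delta_pos": [0, 0, 0], "rotation": [0, 0, 0]},
  {"delta_pos": [0, 0, 0], "rotation": [0, 0, 0]},
])

```text
clock: 14.85
position: [0.5833, -0.2685, 0.2558]
ee_rot: [0.111, 0.923, -0.036, 0.367]
force: [-0.2, -0.3, -1.8]
gripper_width: 0.166
```

```bash
python3 -c "
from h import *
st()
F=[]
t=cam('top')
for i in range(5):
    c=cam('scene');F.append(sensors.read_state()['force'])
print(np.mean(F,0),np.std(F,0))
a=cv2.resize(c['f'][120:220,215:325],None,fx=4,fy=4,interpolation=cv2.INTER_CUBIC)
b=cv2.resize(t['f'][160:250,350:430],None,fx=4,fy=4,interpolation=cv2.INTER_CUBIC); b=cv2.copyMakeBorder(b,0,40,0,0,cv2.BORDER_CONSTANT)
cv2.imwrite('pics/s8.png',np.hstack([a,b]))
# dark pixels in tub, top view, ascii count
"
```

```text
t 14.85 pos [ 0.5833 -0.2685  0.2558] yaw -13.38 lipdown 43.29 roll 0.87 F [-0.2 -0.3 -1.8] w 0.166 q [ 0.43  0.2   0.03  2.1  -1.05  0.2   2.77]
[ 0.22930898  0.19099565 -2.30584057] [0.32123268 0.20742323 0.41394366]
```

View pics/s8.png

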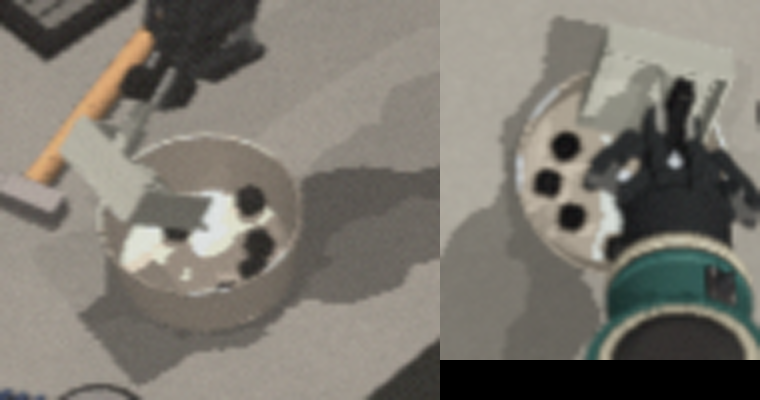

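At least four toggles are in the tub: scene crop at (250,198), (258,240), (250,262) and (175,235), with three of them also clear in the top view. The gripper hides the rest. I'll jiggle the scoop to shed any that remain.

>>> arm_command([
  {"delta_pos": [0, 0, -1.5], "rotation": [0, 0, 0]},
  {"delta_pos": [0.5, 0, 1.5], "rotation": [0, 0, 0]},
  {"delta_pos": [-0.5, 0, -1.5], "rotation": [0, 0, 0]},
  {"delta_pos": [0.5, 0, 1.5], "rotation": [0, 0, 0]},
  {"delta_pos": [-0.5, 0, -1.5], "rotation": [0, 0, 0]},
  {"delta_pos": [0, 0, 1.5], "rotation": [0, 0, 0]},
  {"delta_pos": [0, 0, 0], "rotation": [0, 0, 0]},
])

```text
clock: 15.85
position: [0.5855, -0.269, 0.2584]
ee_rot: [0.115, 0.924, -0.032, 0.363]
force: [0.8, 0.9, -1.6]
gripper_width: 0.167
```

```bash
python3 -c "
from h import *
st();lip()"
```

```text
t 15.85 pos [ 0.5855 -0.269   0.2584] yaw -13.71 lipdown 42.7 roll 1.38 F [ 0.8  0.9 -1.6] w 0.167 q [ 0.37  0.2   0.1   2.09 -1.    0.22  2.7 ]
lip [ 0.5863 -0.2657  0.1173] rel tub rim centre [0.0273 0.0043 0.0473]
```

>>> arm_command([
  {"delta_pos": [1.0, -0.1, 0.3], "rotation": [0.02, 0.1, 0]},
  {"delta_pos": [1.0, -0.1, 0.3], "rotation": [0.02, 0.1, 0]},
  {"delta_pos": [1.0, -0.1, 0.3], "rotation": [0.02, 0.1, 0]},
  {"delta_pos": [1.0, -0.1, 0], "rotation": [0.02, 0.1, 0]},
  {"delta_pos": [1.0, -0.1, 0], "rotation": [0.02, 0.1, 0]},
  {"delta_pos": [1.0, 0, 0], "rotation": [0.02, 0.1, 0]},
  {"delta_pos": [0.5, 0, 0], "rotation": [0.02, 0.1, 0]},
  {"delta_pos": [0, 0, 0], "rotation": [0, 0, 0]},
])

```text
clock: 16.65
position: [0.6487, -0.2663, 0.2602]
ee_rot: [0.116, 0.993, -0.0, 0.038]
force: [-0.2, 0.3, -3.3]
gripper_width: 0.165
```

>>> arm_command([
  {"delta_pos": [-0.2, 2, 0], "rotation": [0, 0, 0.01]},
  {"delta_pos": [-0.4, 2.5, 0], "rotation": [0, 0, 0.01]},
  {"delta_pos": [-0.4, 2.5, 0], "rotation": [0, 0, 0.01]},
  {"delta_pos": [-0.4, 2.5, 0], "rotation": [0, 0, 0.01]},
  {"delta_pos": [-0.4, 2.5, 0], "rotation": [0, 0, 0.01]},
  {"delta_pos": [-0.4, 2.5, 0], "rotation": [0, 0, 0.01]},
  {"delta_pos": [-0.4, 2.5, 0], "rotation": [0, 0, 0.01]},
  {"delta_pos": [-0.4, 2.5, 0], "rotation": [0, 0, 0.01]},
  {"delta_pos": [-0.4, 2.5, 0], "rotation": [0, 0, 0.01]},
  {"delta_pos": [0, 0, 0], "rotation": [0, 0, 0]},
  {"delta_pos": [0, 0, 0], "rotation": [0, 0, 0]},
])

```text
clock: 17.75
position: [0.6105, -0.0334, 0.2518]
ee_rot: [0.061, 0.997, 0.011, 0.044]
force: [0.4, -0.2, -1.9]
gripper_width: 0.164
```

```bash
cat >> h.py <<'E'
def count():
    t=cam('top'); g=t['f'].max(2)
    for nm,P,r in(("tub",[.559,-.27,.02],27),("tray",[.528,.22,.02],45)):
        u,v=proj(t,[P])[0].astype(int); m=(g[v-r:v+r,u-r:u+r]<50).astype(np.uint8)
        n,_,s,ce=cv2.connectedComponentsWithStats(m)
        print(nm,[(int(s[i,4]),tuple(int(x) for x in s[i,2:4]),onz(t,[ce[i]+[u-r,v-r]],.02)[0,:2].round(3).tolist()) for i in range(1,n) if s[i,4]>8])
E
python3 -c "
from h import *
st();lip();count()
F=[]
for i in range(6):
    c=cam('scene');F.append(sensors.read_state()['force'])
print(np.mean(F,0))
s=sensors.read_state();M=R.from_quat(s['ee_rot']).as_matrix();ax=M[:,0]*np.sign(M[0,0]);y=np.cross(-M[:,2],ax);up=-M[:,2]
O=s['position']-.041*ax-.1037*up
q=proj(c,[O+ax*a+y*b+up*.0025 for a,b in((-.055,-.047),(-.055,.047),(.047,.047),(.047,-.047))]); print(q.round(0))
m=np.zeros(c['f'].shape[:2],np.uint8);cv2.fillConvexPoly(m,q.astype(np.int32),1)
x,yy,w,h=cv2.boundingRect(q.astype(np.int32));g=c['f'].max(2)
for r in range(yy,yy+h,1): print(''.join(' ' if not m[r,k] else '#' if g[r,k]<50 else '+' if g[r,k]<90 else '.' for k in range(x,x+w)))
"
```

```text
t 17.75 pos [ 0.6105 -0.0334  0.2518] yaw -6.93 lipdown 4.96 roll 1.52 F [ 0.4 -0.2 -1.9] w 0.164 q [-0.33  0.37  0.43  1.72 -0.21  1.    1.63]
lip [ 0.5252 -0.0201  0.1402] rel tub rim centre [-0.0338  0.2499  0.0702]
tub [(23, (6, 6), [0.577, -0.225]), (18, (5, 5), [0.557, -0.307]), (42, (10, 12), [0.538, -0.227]), (20, (5, 5), [0.492, -0.274])]
tray []
[ 0.3309203  -0.24799817 -1.75310362]
[[317. 180.]
 [338. 196.]
 [315. 213.]
 [295. 196.]]
                       #                    
                     +#++                   
                    ###+...                 
                   #+++.....                
                 #+++........               
                #+++..........              
               ++#+.............            
             +++##+..............           
            ++++#+................          
           ++++++..................         
         #+++.+......................       
        +++...........................      
       ++..............................     
     ++.................................    
    .................
[... 156 characters left out ...]
. 
 .........................................  
  ......................................    
    ...................................     
     .................................      
      ..............................        
        ...........................         
         .........................          
          .......................           
            ...................             
             .................              
              ...............               
                ...........                 
                 .........                  
                  .......                   
                    ...                     
                     .
```

The tub shows 5 toggles (one blob is a merged pair), and the tray is empty. I need to find the sixth, so I'll print small maps of the tub and search the bench.

```bash
python3 -c "
from h import *
t=cam('top');g=t['f'].max(2)
u,v=proj(t,[[.559,-.27,.05]])[0].astype(int)
for r in range(v-28,v+28): print(''.join('#' if g[r,k]<50 else '+' if g[r,k]<100 else '.' for k in range(u-28,u+28)))
d=cv2.imread('pics/top0.png').max(2)
m=((g<50)&(d>75)).astype(np.uint8)
n,_,s,ce=cv2.connectedComponentsWithStats(m)
print([(int(s[i,4]),ce[i].round(0).tolist()) for i in range(1,n) if 8<s[i,4]<2000])
"
```

```text
........................................................
........................................................
........................................................
........................................................
........................................................
........................................................
........................................................
........................................................
........................................................
........................................................
........................................................
........................................................
........................................................
........................................................
........................................................
........................................................
........................................................
........................................................
........................................................
.................
[... 1655 characters left out ...]
......+##++#+........................
.........................+##++#+........................
.........................+#####+........................
..........................++++++........................
........................................................
........................................................
........................................................
........................................................
[(24, [306.0, 177.0]), (203, [301.0, 205.0]), (20, [380.0, 198.0]), (20, [403.0, 203.0]), (42, [380.0, 209.0]), (20, [394.0, 222.0]), (9, [243.0, 254.0]), (90, [268.0, 370.0]), (11, [321.0, 378.0]), (9, [345.0, 384.0]), (59, [334.0, 394.0]), (47, [348.0, 394.0])]
```

Five toggles are clear in the tub. One small new dark spot at top px (243,254), just outside the tray's near wall, is suspicious, so I'll inspect it numerically.

```bash
python3 -c "
from h import *
t=cam('top');c=cam('scene');g=t['f'].max(2);s=c['f'].max(2)
def A(g,u,v,a,b): 
    for r in range(v-b,v+b): print('%4d '%r+''.join('#' if g[r,k]<40 else '+' if g[r,k]<60 else '-' if g[r,k]<85 else ':' if g[r,k]<115 else '.' for k in range(u-a,u+a)))
print('top');A(g,243,252,24,10)
P=onz(t,[(243,254)],.012)[0];print(P,(P[:2]-TC)@U,(P[:2]-TC)@V)
p=proj(c,[P])[0].astype(int);print('scene',p);A(s,p[0],p[1],30,16)
print('top2');A(g,306,180,20,14)
"
```

```text
top
 242 ......:-:...................................-:..
 243 ......--:...................................:...
 244 .....:---::.................................:...
 245 ......::---::::::..........................::...
 246 ..........:::--::::::......................::...
 247 .............:..:---:::::::................:....
 248 ..................:::----:::::.............:....
 249 .......................::::--::::::.......::....
 250 ...........................::::---::::::..::....
 251 .....................:---:.....:::::---::.-:....
 252 ....................:++##+:..........::::.:.....
 253 ....................-+++##-..............::.....
 254 ...................:+---+#-.....................
 255 ...................:+---+#-.....................
 256 ...................:+--+++:.....................
 257 ....................:--+-:......................
 258 .....................:::........................
 259 ................................................
 260 ................................................
 261 ................................................
[0.38574418 0.25
[... 2782 characters left out ...]
:::::.....
 179 ..................:++-..:::::::::::.....
 180 ..................:++-...::::::::::.....
 181 .................:-++-..:::::::::::.....
 182 .................:-++-:.:::::::::::.....
 183 .................:-++-:.:::::::::-:.....
 184 .................:-++-:::::::::::-:.....
 185 ..............::::+++:.:::::::::::::::::
 186 .............:-++++++:..::::::::::::::::
 187 .............:+#####-:.:::::::::::::::::
 188 .............:+####++:.:::::::::::::::::
 189 .............:+#####+:.:::::::::::::::::
 190 ............:-#####+-:::::::::::::::::::
 191 ............:-+####+-::..:::.:::::::::::
 192 ............:-+####+:.........::::::::::
 193 ............:-#####+-:.........:::::::::
```

The sixth toggle did get out. It's on the bench right outside the tray's near wall at about (0.386, 0.255), roughly 146 mm from the tray centre against the wall at 130 mm, and both views confirm it. I can mend this with the scoop: turn it half round and scoop against the tray's outer wall. Then I'll tip the toggle back into the tray.

>>> arm_command([
  {"delta_pos": [-1.2, 1.4, 0], "rotation": [0.02, 0.085, 0]},
  {"delta_pos": [-1.2, 1.4, 0], "rotation": [0, 0, -0.13]},
  {"delta_pos": [-1.2, 1.4, 0], "rotation": [0, 0, -0.13]},
  {"delta_pos": [-1.2, 1.4, 0], "rotation": [0, 0, -0.13]},
  {"delta_pos": [-1.2, 1.4, 0], "rotation": [0, 0, -0.13]},
  {"delta_pos": [-1.2, 1.4, 0], "rotation": [0, 0, -0.13]},
  {"delta_pos": [-1.2, 1.4, 0], "rotation": [0, 0, -0.13]},
  {"delta_pos": [-1.2, 1.4, 0], "rotation": [0, 0, -0.13]},
  {"delta_pos": [-1.2, 1.4, 0], "rotation": [0, 0, -0.13]},
  {"delta_pos": [-1.2, 1.4, 0], "rotation": [0, 0, -0.13]},
  {"delta_pos": [-1.2, 1.4, 0], "rotation": [0, 0, -0.13]},
  {"delta_pos": [-1.2, 1.4, 0], "rotation": [0, 0, -0.13]},
])

```text
clock: 19.45
position: [0.4628, 0.136, 0.2521]
ee_rot: [0.723, 0.691, 0.014, 0.011]
force: [1.3, 0.9, -2.2]
gripper_width: 0.166
```

>>> arm_command([
  {"delta_pos": [-1.2, 1.4, 0], "rotation": [0, 0, -0.13]},
  {"delta_pos": [-1.2, 1.4, 0], "rotation": [0, 0, -0.13]},
  {"delta_pos": [-1.2, 1.4, 0], "rotation": [0, 0, -0.13]},
  {"delta_pos": [-1.2, 1.4, 0], "rotation": [0, 0, -0.13]},
  {"delta_pos": [-1.2, 1.4, 0], "rotation": [0, 0, -0.13]},
  {"delta_pos": [-1.2, 1.4, 0], "rotation": [0, 0, -0.13]},
  {"delta_pos": [-1.2, 1.4, 0], "rotation": [0, 0, -0.13]},
  {"delta_pos": [-1.2, 1.4, 0], "rotation": [0, 0, -0.13]},
  {"delta_pos": [-1.2, 1.0, 0], "rotation": [0, 0, -0.13]},
  {"delta_pos": [-1.2, 0.5, 0], "rotation": [0, 0, -0.13]},
  {"delta_pos": [0, 0, 0], "rotation": [0, 0, 0]},
])

```text
clock: 20.55
position: [0.337, 0.2695, 0.2535]
ee_rot: [0.996, 0.083, 0.006, 0.017]
force: [0.4, -0.5, -1.9]
gripper_width: 0.162
```

```bash
cat >> h.py <<'E'
# scoop frame from tool: sx = scoop x (handle side). At the grasp tool x axis was?
def scoop(sgn):
    s=sensors.read_state(); M=R.from_quat(s["ee_rot"]).as_matrix(); ax=sgn*M[:,0]; up=-M[:,2]; y=np.cross(up,ax)
    L=s["position"]-.0957*ax-.1037*up; d=L[:2]-TC
    print("t",round(s["clock"],2),"tcp",s["position"].round(4),"syaw",np.degrees(np.arctan2(ax[1],ax[0])).round(2),"lipdown",np.degrees(np.arcsin(ax[2])).round(2),"roll",np.degrees(np.arcsin(y[2])).round(2),
     "lip",L.round(4),"tray uv",(d@U).round(4),(d@V).round(4),"F",s["force"].round(1),"w",round(s["gripper_width"],3),"q",s["joints"].round(2))
E
python3 -c "
from h import *
scoop(1);scoop(-1)"
```

```text
t 20.55 tcp [0.337  0.2695 0.2535] syaw 9.57 lipdown 0.5 roll -1.97 lip [0.2441 0.2503 0.149 ] tray uv -0.2843 -0.0303 F [ 0.4 -0.5 -1.9] w 0.162 q [-1.31  0.06  0.56  2.07  0.    1.03 -2.15]
t 20.55 tcp [0.337  0.2695 0.2535] syaw -170.43 lipdown -0.5 roll 1.97 lip [0.4328 0.2821 0.1507] tray uv -0.1064 0.0404 F [ 0.4 -0.5 -1.9] w 0.162 q [-1.31  0.06  0.56  2.07  0.    1.03 -2.15]
```

>>> arm_command([
  {"delta_pos": [-1.6, 0.1, -0.5], "rotation": [0.033, 0.006, 0]},
  {"delta_pos": [-1.7, 0.1, -1], "rotation": [0, 0, -0.1]},
  {"delta_pos": [-1.7, 0.1, -1], "rotation": [0, 0, -0.1]},
  {"delta_pos": [-1.7, 0.1, -1], "rotation": [0, 0, -0.1]},
  {"delta_pos": [-1.7, 0.1, -1], "rotation": [0, 0, 0]},
  {"delta_pos": [0, 0, 0], "rotation": [0, 0, 0]},
])

```text
clock: 21.15
position: [0.2535, 0.2735, 0.2079]
ee_rot: [0.998, -0.063, 0.006, -0.001]
force: [-1.1, 0.5, -1.2]
gripper_width: 0.168
```

```bash
python3 -c "
from h import *
scoop(-1)"
```

```text
t 21.15 tcp [0.2535 0.2735 0.2079] syaw 172.74 lipdown -0.64 roll -0.19 lip [0.3496 0.2616 0.1053] tray uv -0.1835 0.0029 F [-1.1  0.5 -1.2] w 0.168 q [-1.39 -0.01  0.48  2.25  0.02  0.89 -2.62]
```

>>> arm_command([
  {"delta_pos": [0, 0, -2], "rotation": [0, 0, 0]},
  {"delta_pos": [0, 0, -2.5], "rotation": [0.004, 0.035, 0]},
  {"delta_pos": [0, 0, -2.5], "rotation": [0, 0, 0]},
  {"delta_pos": [0, 0, -1.5], "rotation": [0, 0, 0]},
  {"delta_pos": [0, 0, 0], "rotation": [0, 0, 0]},
])

```text
clock: 21.65
position: [0.2585, 0.2741, 0.1224]
ee_rot: [0.998, -0.056, -0.01, -0.005]
force: [0.2, 0.2, -2.5]
gripper_width: 0.168
```

```bash
cat >> h.py <<'E'
def asc(n,P,a,b):
    c=cam(n); g=c['f'].max(2); u,v=proj(c,[P])[0].astype(int); print(n,u-a,v-b)
    for r in range(v-b,v+b): print(''.join('#' if g[r,k]<40 else '+' if g[r,k]<60 else '-' if g[r,k]<85 else ':' if g[r,k]<115 else '.' for k in range(u-a,u+a)))
E
python3 -c "
from h import *
scoop(-1);asc('scene',[.386,.255,.01],32,18)"
```

```text
t 21.65 tcp [0.2585 0.2741 0.1224] syaw 173.56 lipdown 1.19 roll -0.55 lip [0.3516 0.2646 0.0167] tray uv -0.1822 0.0062 F [ 0.2  0.2 -2.5] w 0.168 q [-1.33  0.19  0.49  2.32 -0.18  0.67 -2.39]
scene 383 207
...............................::...............................
................................................................
................................................................
................................................................
................................................................
................................................................
...............................:................................
................:-:...........::::.............................:
...............:---:...........:::::..........................::
..............:-----:...........:::::........................:::
............:--------:...........:::::......................::::
...........:------+----..........::::-::...................:::::
.........::-------------.........::::::::................:::::::
........:----------------.......:::::::-::.....
[... 747 characters left out ...]
..............:---------:.::::::::::::::::::::::::
............................::---------:.:::::::::::::::::::::::
..............................:---------:..:::::::::::::::::::::
...............................:---------:..::::::::::::::::::::
...............................:::--------:..::::.::...::..:..::
.................................::--------:....................
..................................::-------::...................
...................................:-----::::...................
....................................:---:::-:...................
.....................................:::.:--....................
.......................................::---....................
```

>>> arm_command([
  {"delta_pos": [-0.2, 0, -0.9], "rotation": [0, 0, 0]},
  {"delta_pos": [0, 0, -0.6], "rotation": [0, 0, 0]},
  {"delta_pos": [0, 0, -0.2], "rotation": [0, 0, 0]},
  {"delta_pos": [0, 0, 0], "rotation": [0, 0, 0]},
])

```text
clock: 22.1
position: [0.2581, 0.2756, 0.1072]
ee_rot: [0.998, -0.055, -0.009, -0.008]
force: [0.0, -0.6, -2.6]
gripper_width: 0.164
```

```bash
python3 -c "
from h import *
scoop(-1)"
```

```text
t 22.1 tcp [0.2581 0.2756 0.1072] syaw 173.69 lipdown 1.08 roll -0.84 lip [0.3514 0.2668 0.0017] tray uv -0.1828 0.0084 F [ 0.  -0.6 -2.6] w 0.164 q [-1.32  0.23  0.48  2.33 -0.22  0.62 -2.35]
```

>>> arm_command([
  {"delta_pos": [0, 0, -0.3], "rotation": [-0.013, 0.01, 0]},
  {"delta_pos": [0, 0, -0.1], "rotation": [0, 0, 0]},
  {"delta_pos": [0, 0, 0], "rotation": [0, 0, 0]},
])

```text
clock: 22.4
position: [0.2569, 0.2765, 0.1043]
ee_rot: [0.998, -0.054, -0.016, -0.001]
force: [3.5, -3.3, 7.0]
gripper_width: 0.165
```

```bash
python3 -c "
from h import *
scoop(-1)"
```

```text
t 22.4 tcp [0.2569 0.2765 0.1043] syaw 173.77 lipdown 1.8 roll 0.0 lip [ 0.3488  0.2665 -0.0024] tray uv -0.1853 0.0075 F [ 3.5 -3.3  7. ] w 0.165 q [-1.31  0.24  0.47  2.32 -0.23  0.64 -2.34]
```

Contact at about 9 N. I'll slide toward the wall.

>>> arm_command([
  {"delta_pos": [1.0, -0.2, 0.05], "rotation": [0, 0, 0]},
  {"delta_pos": [1.0, -0.22, -0.02], "rotation": [0, 0, 0]},
  {"delta_pos": [1.0, -0.22, -0.02], "rotation": [0, 0, 0]},
  {"delta_pos": [0.9, -0.2, -0.02], "rotation": [0, 0, 0]},
])

```text
clock: 22.8
position: [0.2899, 0.2722, 0.1068]
ee_rot: [0.998, -0.05, -0.023, -0.002]
force: [-17.3, 1.6, 22.9]
gripper_width: 0.166
```

```bash
python3 -c "
from h import *
scoop(-1)"
```

```text
t 22.8 tcp [0.2899 0.2722 0.1068] syaw 174.3 lipdown 2.63 roll -0.05 lip [ 0.3803  0.2632 -0.0012] tray uv -0.1538 0.0109 F [-17.3   1.6  22.9] w 0.166 q [-1.23  0.28  0.48  2.26 -0.26  0.68 -2.23]
```

>>> arm_command([
  {"delta_pos": [0.5, -0.12, 0.12], "rotation": [0, 0, 0]},
  {"delta_pos": [0.7, -0.17, 0.0], "rotation": [0, 0, 0]},
  {"delta_pos": [0.6, -0.17, 0.0], "rotation": [0, 0, 0]},
])

```text
clock: 23.1
position: [0.3089, 0.2682, 0.1084]
ee_rot: [0.999, -0.049, -0.024, -0.002]
force: [-0.1, 1.0, -2.1]
gripper_width: 0.167
```

```bash
python3 -c "
from h import *
scoop(-1);asc('scene',[.386,.255,.01],28,18)"
```

```text
t 23.1 tcp [0.3089 0.2682 0.1084] syaw 174.39 lipdown 2.7 roll -0.06 lip [0.3992 0.2594 0.0004] tray uv -0.1346 0.0112 F [-0.1  1.  -2.1] w 0.167 q [-1.19  0.29  0.48  2.24 -0.27  0.69 -2.18]
scene 387 207
.....................::::::::::......::::::::::::::.....
......................:::::::::......:::::::::::::::....
......................:::::::........::::::::::::::::...
......................::::::..........::::::::::::::::..
.....................:..::::.........:::::::::::::::::::
........................:::...........::::::::::::::::::
......................:::.............:::...::::::::::::
............:-:......:::...............:::.....:::::::::
...........:---:.....:::...............:::........::::::
..........:------....:.................:::...........:::
........:--------:.....................:.:............:.
.......:-----------.....................:...............
.....::-------------...................................:
....:----------------::................................:
...:------:::---------::.............................:::
.:-------:...:---------::..............
[... 457 characters left out ...]
.....:::::::::::
...................::::----------::.........::::::::::::
..................::::::----------::........::::::::::::
..................:::::::-----------:......:::::::::::::
...................:::::::-----------:.....:::::::::::::
..................:::-:::::-----------:....:::::::::::::
..................:::::::::::----------:::::::::::::::::
..................::::--:::::-----------::::::::::::::::
..................::-::-::::::----------::::::::::::::::
...................::::::-::-:::-----:::-:::::::::::::::
....................:::::::::::::---:::--:::::::::::::::
....................:::::-::::::::::.:--:::::::::::::::.
....................::-::::::::::::::---::::::::::::::::
```

>>> arm_command([
  {"delta_pos": [0.5, -0.1, 0.0], "rotation": [0, 0, 0]},
  {"delta_pos": [-0.3, 0.06, 0.05], "rotation": [-0.004, -0.05, 0]},
  {"delta_pos": [-0.5, 0.1, 0.05], "rotation": [-0.006, -0.06, 0]},
  {"delta_pos": [-0.6, 0.12, 0.05], "rotation": [-0.006, -0.06, 0]},
  {"delta_pos": [-0.6, 0.12, 0.05], "rotation": [-0.005, -0.05, 0]},
])

```text
clock: 23.65
position: [0.2986, 0.2652, 0.1079]
ee_rot: [0.994, -0.054, 0.091, 0.006]
force: [-0.3, 0.1, -2.6]
gripper_width: 0.167
```

```bash
python3 -c "
from h import *
scoop(-1)"
```

```text
t 23.65 tcp [0.2986 0.2652 0.1079] syaw 173.81 lipdown -10.5 roll 0.18 lip [0.4109 0.2527 0.0234] tray uv -0.1217 0.007 F [-0.3  0.1 -2.6] w 0.167 q [-1.48  0.23  0.62  2.36  0.04  0.5  -2.6 ]
```

>>> arm_command([
  {"delta_pos": [-0.6, 0.12, 0.1], "rotation": [-0.004, -0.04, 0]},
  {"delta_pos": [-0.9, 0.12, 0.2], "rotation": [-0.004, -0.04, 0]},
  {"delta_pos": [-1.0, 0.12, 0.3], "rotation": [-0.004, -0.04, 0]},
  {"delta_pos": [-0.8, 0.12, 0.4], "rotation": [-0.002, -0.02, 0]},
  {"delta_pos": [0, 0, 0], "rotation": [0, 0, 0]},
])

```text
clock: 24.15
position: [0.2701, 0.2692, 0.1143]
ee_rot: [0.987, -0.048, 0.15, 0.011]
force: [0.0, 0.1, -2.3]
gripper_width: 0.163
```

```bash
python3 -c "
from h import *
scoop(-1);asc('scene',[.375,.255,.03],30,20)"
```

```text
t 24.15 tcp [0.2701 0.2692 0.1143] syaw 174.46 lipdown -17.26 roll 0.44 lip [0.3916 0.2566 0.0437] tray uv -0.1413 0.0068 F [ 0.   0.1 -2.3] w 0.163 q [-1.97  0.25  0.99  2.43  0.15  0.45 -2.81]
scene 388 199
..................................::::::::::::::::::::::::::
................................::::::::::::::::::::::::::::
...............................:::.....:::::::::::::::::::::
..............................:::.......::::::::::::::::::::
.............................:::..........::::::::::::.:::::
...........................:::..............:::::::::::.::::
.........................::::...............::::::::::::::::
.........................:::.................::::::.::::::..
........................:::..................:::::::::::::::
........................::...................:::::::::::::::
..............................................::.:.:::::::::
....................................................:::::::.
......................................................::....
.......................................................:...:
.....................................
[... 848 characters left out ...]
::-::..........::::..........
:.................:---------:..::::::........::::...........
...................::---------..::::::......:::.............
.....................:---------..:::::::...::::.............
.....................::---------::::::::::::::..............
.......................:---------:.:::::::::................
.......................::---------:.::::::..................
.........................::--------:.::::...................
..........................:---------:..:....................
..........................:::--------:......................
............................::--------:.....................
.............................::-------::....................
```

The toggle is on the scoop (scene px 422,219). Joint 7 is near its limit, so I'll lift and turn the yaw back a little to relieve it.

>>> arm_command([
  {"delta_pos": [0.2, 0, 0.8], "rotation": [0, 0, 0.03]},
  {"delta_pos": [0.2, 0, 1.2], "rotation": [0, 0, 0.04]},
  {"delta_pos": [0.3, 0, 1.5], "rotation": [0, 0, 0.04]},
  {"delta_pos": [0.3, 0, 1.5], "rotation": [0, 0, 0.04]},
  {"delta_pos": [0.5, 0, 1.5], "rotation": [0, 0, 0]},
  {"delta_pos": [0.3, 0, 0.5], "rotation": [0, 0, 0]},
])

```text
clock: 24.8
position: [0.2926, 0.2761, 0.1829]
ee_rot: [0.988, 0.036, 0.148, -0.0]
force: [0.2, -0.4, -2.5]
gripper_width: 0.163
```

```bash
python3 -c "
from h import *
scoop(-1);asc('scene',[.4,.255,.08],24,16)"
```

```text
t 24.8 tcp [0.2926 0.2761 0.1829] syaw -175.72 lipdown -17.05 roll 0.57 lip [0.4143 0.2841 0.1119] tray uv -0.125 0.0385 F [ 0.2 -0.4 -2.5] w 0.163 q [-2.06 -0.02  1.06  2.36  0.44  0.67 -2.82]
scene 392 200
......................:::...:..............:::::
.......................:...:................::::
.........................::.................::::
.........................::...................::
........................::......................
........................:.......................
.......................:........................
................................................
................................................
................................................
................................................
.................................:-+-:..........
.................................-++++-.........
................................-+++++-.........
.......:-:.....................:+++++++:........
......:---:.....................-++++++:........
.....:-----:...................:-+++++-.........
...:---------...........:::.....-+++++:.........
..:-----------.........::--::...:--+--..........
::-------------........:-:--::....::............
----------------:.....::---::::::...............
-----:::---------:....:-------:-::..............
----::..::---------:.::-:--------:::............
---:.....::-------+-::--:-----:--:-:::..........
-::.......::------------::-:--::-----:::........
:..........:----+--------:---------:-::-::......
............::---+------:----:--:------:-::....:
.............::------------::------:-::-::::::::
..............::-----------:-:-::------:::::::::
...............:-----------::::---::::::::::::::
................:----------:::::--:-::::::::::::
...............:::----------::::-:--::::::::::::
```

>>> arm_command([
  {"delta_pos": [1.0, -0.6, 0.2], "rotation": [0, 0, 0.05]},
  {"delta_pos": [1.5, -1.2, 0], "rotation": [0, 0, 0.04]},
  {"delta_pos": [1.7, -1.5, 0], "rotation": [0, 0, 0.03]},
  {"delta_pos": [1.7, -1.5, 0], "rotation": [0, 0, 0]},
  {"delta_pos": [1.0, -1.0, 0], "rotation": [0, 0, 0]},
])

```text
clock: 25.35
position: [0.3682, 0.2121, 0.1863]
ee_rot: [0.984, 0.091, 0.15, -0.011]
force: [-1.1, 2.1, -3.1]
gripper_width: 0.165
```

```bash
python3 -c "
from h import *
scoop(-1)"
```

```text
t 25.35 tcp [0.3682 0.2121 0.1863] syaw -169.36 lipdown -17.25 roll 0.33 lip [0.4884 0.234  0.1156] tray uv -0.042 0.005 F [-1.1  2.1 -3.1] w 0.165 q [-1.9  -0.04  1.21  2.35  0.36  0.57 -2.35]
```

>>> arm_command([
  {"delta_pos": [1.0, -0.2, 0.2], "rotation": [-0.02, 0.1, 0]},
  {"delta_pos": [1.1, -0.2, 0.3], "rotation": [-0.02, 0.1, 0]},
  {"delta_pos": [1.1, -0.2, 0.3], "rotation": [-0.02, 0.1, 0]},
  {"delta_pos": [1.1, -0.2, 0.3], "rotation": [-0.02, 0.1, 0]},
])

```text
clock: 25.75
position: [0.3966, 0.1954, 0.1935]
ee_rot: [0.996, 0.086, 0.011, 0.018]
force: [-1.1, -0.6, -0.6]
gripper_width: 0.16
```

```bash
python3 -c "
from h import *
scoop(-1)"
```

```text
t 25.75 tcp [0.3966 0.1954 0.1935] syaw -170.1 lipdown -1.04 roll 2.17 lip [0.4934 0.2083 0.0916] tray uv -0.0318 -0.019 F [-1.1 -0.6 -0.6] w 0.16 q [-1.5   0.28  1.08  2.13 -0.26  0.89 -1.66]
```

>>> arm_command([
  {"delta_pos": [1.1, 0.5, 0.1], "rotation": [-0.02, 0.1, 0]},
  {"delta_pos": [1.1, 0.4, 0.1], "rotation": [-0.02, 0.1, 0]},
  {"delta_pos": [1.1, 0.3, 0.1], "rotation": [-0.02, 0.1, 0]},
  {"delta_pos": [1.1, 0.1, 0.1], "rotation": [-0.02, 0.1, 0]},
  {"delta_pos": [1.1, 0, 0.1], "rotation": [-0.02, 0.1, 0]},
  {"delta_pos": [1.1, 0, 0.1], "rotation": [-0.02, 0.1, 0]},
])

```text
clock: 26.35
position: [0.4709, 0.199, 0.1948]
ee_rot: [0.948, 0.078, -0.305, 0.048]
force: [-0.4, -0.7, -1.0]
gripper_width: 0.167
```

```bash
python3 -c "
from h import *
scoop(-1)"
```

```text
t 26.35 tcp [0.4709 0.199  0.1948] syaw -171.62 lipdown 35.8 roll 2.47 lip [0.4886 0.196  0.0549] tray uv -0.0339 -0.0321 F [-0.4 -0.7 -1. ] w 0.167 q [-0.93  0.77  0.82  1.57 -0.45  1.68 -1.39]
```

>>> arm_command([
  {"delta_pos": [0.5, 1.5, 0.5], "rotation": [0, 0, 0]},
  {"delta_pos": [0.7, 1.5, 0.5], "rotation": [-0.015, 0.1, 0]},
  {"delta_pos": [0.8, 0.3, 0.2], "rotation": [-0.015, 0.1, 0]},
  {"delta_pos": [0, 0, 0], "rotation": [0, 0, 0]},
  {"delta_pos": [0, 0, 0.8], "rotation": [0, 0, 0]},
  {"delta_pos": [0, 0, -0.8], "rotation": [0, 0, 0]},
  {"delta_pos": [0, 0, 0.8], "rotation": [0, 0, 0]},
  {"delta_pos": [0, 0, 0], "rotation": [0, 0, 0]},
])

```text
clock: 27.15
position: [0.4989, 0.2191, 0.2089]
ee_rot: [0.91, 0.066, -0.406, 0.05]
force: [0.1, -0.3, -2.0]
gripper_width: 0.161
```

```bash
python3 -c "
from h import *
scoop(-1);count();asc('scene',[.5,.22,.03],38,26)"
```

```text
t 27.15 tcp [0.4989 0.2191 0.2089] syaw -173.17 lipdown 48.23 roll 2.14 lip [0.4862 0.2117 0.0685] tray uv -0.0394 -0.0172 F [ 0.1 -0.3 -2. ] w 0.161 q [-0.81  0.91  0.74  1.34 -0.47  1.95 -1.43]
tub [(15, (5, 6), [0.577, -0.225]), (17, (5, 5), [0.557, -0.306]), (32, (10, 11), [0.538, -0.226]), (16, (5, 5), [0.492, -0.273])]
tray [(658, (28, 53), [0.559, 0.27]), (32, (6, 6), [0.492, 0.208])]
scene 351 213
..--:::::::::::--::::::::---+++++-:::::::::::::-:::::::::::-::..::::::::::::
.:--:.::::::.:--:::::::::::--++++++-::::::::::::....::::::--::::::::::::::::
:--:::::::::::-:::::::::::::---+++++-:::::::::::.....::::--:::.:::::::::::::
---:::::::::::::.::::::::::::---+++++--::::::::::::.:...:-+-::::::::::::::::
+-:::::::::::-:....::::::::::::--++++++-:::::::::::.:..:-+++::::::::::::::::
-:::::::::::-:......:.::::::::::---++++++-::::::::.::::-+++++:::::::::::::::
-::::::::::-::.......:.:::::::::::---+++++-::::::::::::-++++++::::::::::::::
::::::::::--:::........:::::::::::::--+++++-::::::::::-++++#++::::::::::::::
::::::::::-::::::.....::.::::::::::::----++::::::::::-+++++++-:::::::::::::
[... 2612 characters left out ...]
:::::::
::...............::::-+++++++--:-+---------------------------:::::::::::::::
..............:::-:-:-++++++++-:-----------------------+----::::::::::::::::
.............::-:::::----+++++::.:-------------------------:::::::::::::::::
...........::::-::::::..:-+++-:...::---------------------:::::::::::::::::::
..........:::--::::.....:--++-:..::---------------------::::::::::::::::::::
..........::-:-:-:.....::----:..::---------------------:::::::::::::::::::::
.........:::::-:::....::-----:.:---------------------:::::::::::::::::::::::
::.......::::-:::...:--------:::--------------------:::::::::::::::::::::::.
-::.......::::-:::::---------------------------+---:::::::::::::::::::::::..
```

A 6×6 px dark blob is now in the tray at about (0.49, 0.21). I'll level the scoop, move away, and verify.

>>> arm_command([
  {"delta_pos": [0, 0, 1.0], "rotation": [0, 0, 0]},
  {"delta_pos": [-0.3, -0.5, 1.0], "rotation": [0.012, -0.1, 0]},
  {"delta_pos": [-0.3, -1, 1.0], "rotation": [0.012, -0.1, 0]},
  {"delta_pos": [-0.3, -1.5, 0.5], "rotation": [0.012, -0.1, 0]},
  {"delta_pos": [-0.3, -2, 0], "rotation": [0.012, -0.1, 0]},
  {"delta_pos": [0, -2, 0], "rotation": [0.012, -0.1, 0]},
  {"delta_pos": [0, -2, 0], "rotation": [0.012, -0.1, 0]},
  {"delta_pos": [0, -2, 0], "rotation": [0.012, -0.1, 0]},
  {"delta_pos": [0, -2, 0], "rotation": [0.012, -0.1, 0]},
  {"delta_pos": [0, -2, 0], "rotation": [0, 0, 0]},
  {"delta_pos": [0, -2, 0], "rotation": [0, 0, 0]},
  {"delta_pos": [0, -1, 0], "rotation": [0, 0, 0]},
])

```text
clock: 28.45
position: [0.4836, 0.0366, 0.2493]
ee_rot: [0.998, 0.063, 0.0, 0.023]
force: [-0.3, 0.2, -1.7]
gripper_width: 0.164
```

```bash
python3 -c "
from h import *
scoop(-1);count();asc('scene',[.49,.21,.02],16,12)"
```

```text
t 28.45 tcp [0.4836 0.0366 0.2493] syaw -172.72 lipdown 0.15 roll 2.61 lip [0.5789 0.044  0.1455] tray uv 0.0863 -0.1618 F [-0.3  0.2 -1.7] w 0.164 q [-1.07  0.28  1.06  1.98 -0.23  1.04 -1.35]
tub [(20, (6, 6), [0.577, -0.225]), (21, (5, 5), [0.558, -0.306]), (39, (10, 12), [0.539, -0.226]), (17, (5, 5), [0.492, -0.274])]
tray [(27, (6, 5), [0.493, 0.207])]
scene 372 225
::::::::::..:-------:..........:
:::::::::..:-------:............
::::::::..:------::.............
:::::::.:-------:...............
:::::..:-------:................
::::..:------::.................
:::.:-------:...................
:..:------::....................
.::------:......................
:-------:.......................
------::.....::::...............
-----::.....:+++--:.............
----:......:-+++++-.............
--::.......:++++++-:............
-:........:-++++++-:............
:.........:-++++++-:............
..........:-++++++:.............
..........:-++++++:.............
...........:-++++-..............
...........::----...............
.............::::...............
................................
................................
................................
```

Five toggles are in the tub and one is in the tray at (0.493, 0.207), with none elsewhere. Now I'll place the scoop on the mat.

>>> arm_command([
  {"delta_pos": [0.8, -1.0, -1], "rotation": [0.022, 0.003, 0]},
  {"delta_pos": [0.8, -1.3, -2], "rotation": [0.022, 0.003, 0]},
  {"delta_pos": [0.7, -1.3, -2], "rotation": [0, 0, 0]},
  {"delta_pos": [0, 0, -2], "rotation": [0, 0, 0]},
  {"delta_pos": [0, 0, -2], "rotation": [0, 0, 0]},
  {"delta_pos": [0, 0, -1.5], "rotation": [0, 0, 0]},
  {"delta_pos": [0, 0, 0], "rotation": [0, 0, 0]},
])

```text
clock: 29.25
position: [0.5098, 0.0073, 0.1397]
ee_rot: [0.998, 0.067, -0.002, -0.001]
force: [-0.2, -0.5, -1.1]
gripper_width: 0.163
```

```bash
python3 -c "
from h import *
scoop(-1)"
```

```text
t 29.25 tcp [0.5098 0.0073 0.1397] syaw -172.29 lipdown 0.27 roll -0.14 lip [0.6042 0.0203 0.0355] tray uv 0.116 -0.1797 F [-0.2 -0.5 -1.1] w 0.163 q [-0.77  0.5   0.88  2.01 -0.5   0.87 -1.05]
```

>>> arm_command([
  {"delta_pos": [-0.3, -0.6, -1], "rotation": [0, 0, 0]},
  {"delta_pos": [0, 0, -1], "rotation": [0, 0, 0]},
  {"delta_pos": [0, 0, -0.6], "rotation": [0, 0, 0]},
  {"delta_pos": [0, 0, -0.2], "rotation": [0, 0, 0]},
  {"delta_pos": [0, 0, 0], "rotation": [0, 0, 0]},
])

```text
clock: 29.75
position: [0.5045, 0.0023, 0.1129]
ee_rot: [0.998, 0.068, -0.005, -0.004]
force: [-0.3, 0.5, 2.9]
gripper_width: 0.167
```

```bash
python3 -c "
from h import *
scoop(-1)"
```

```text
t 29.75 tcp [0.5045 0.0023 0.1129] syaw -172.21 lipdown 0.5 roll -0.54 lip [0.5983 0.0161 0.0083] tray uv 0.1112 -0.185 F [-0.3  0.5  2.9] w 0.167 q [-0.73  0.53  0.84  2.04 -0.55  0.82 -1.  ]
```

Contact came about 6 mm early, so the scoop has slipped a few degrees in the grip. I'll relax the grip, press it lightly so it settles flat, then open.

>>> arm_command([
  {"delta_pos": [0, 0, -0.2], "rotation": [0, 0, 0]},
  {"delta_pos": [0, 0, -0.2], "rotation": [0, 0, 0]},
  {"delta_pos": [0, 0, -0.2], "rotation": [0, 0, 0]},
  {"delta_pos": [0, 0, 0], "rotation": [0, 0, 0]},
], grip_force=20)

```text
clock: 30.15
position: [0.5021, 0.0022, 0.11]
ee_rot: [0.998, 0.067, -0.007, -0.008]
force: [4.4, -0.1, 4.8]
gripper_width: 0.168
```

```bash
python3 -c "
from h import *
scoop(-1)"
```

```text
t 30.15 tcp [0.5021 0.0022 0.11  ] syaw -172.26 lipdown 0.69 roll -0.99 lip [0.5954 0.0167 0.0052] tray uv 0.1082 -0.185 F [ 4.4 -0.1  4.8] w 0.168 q [-0.72  0.53  0.83  2.04 -0.56  0.82 -0.99]
```

>>> arm_command([
  {"delta_pos": [0, 0, 0], "rotation": [0, 0, 0]},
  {"delta_pos": [0, 0, 0], "rotation": [0, 0, 0]},
  {"delta_pos": [0, 0, 0], "rotation": [0, 0, 0]},
  {"delta_pos": [0, 0, 0], "rotation": [0, 0, 0]},
  {"delta_pos": [0, 0, 0], "rotation": [0, 0, 0]},
  {"delta_pos": [0, 0, 0], "rotation": [0, 0, 0]},
  {"delta_pos": [0, 0, 0], "rotation": [0, 0, 0]},
  {"delta_pos": [0, 0, 0], "rotation": [0, 0, 0]},
], hand=0)

```text
clock: 30.95
position: [0.5029, 0.0027, 0.1102]
ee_rot: [0.998, 0.068, -0.005, -0.009]
force: [0.4, 0.1, 0.2]
gripper_width: 1.001
```

>>> arm_command([
  {"delta_pos": [0, 0, 1], "rotation": [0, 0, 0]},
  {"delta_pos": [0, 0, 2], "rotation": [0, 0, 0]},
  {"delta_pos": [0, 0, 3], "rotation": [0, 0, 0]},
  {"delta_pos": [0, 0, 4], "rotation": [0, 0, 0]},
  {"delta_pos": [-1, 3, 3], "rotation": [0, 0, 0]},
  {"delta_pos": [-2, 4, 1], "rotation": [0, 0, 0]},
  {"delta_pos": [-2, 4, 0], "rotation": [0, 0, 0]},
  {"delta_pos": [-2, 4, 0], "rotation": [0, 0, 0]},
  {"delta_pos": [-2, 4, 0], "rotation": [0, 0, 0]},
  {"delta_pos": [-2, 4, 0], "rotation": [0, 0, 0]},
  {"delta_pos": [-2, 4, 0], "rotation": [0, 0, 0]},
  {"delta_pos": [0, 0, 0], "rotation": [0, 0, 0]},
])

```text
clock: 32.15
position: [0.3658, 0.2774, 0.2626]
ee_rot: [0.998, 0.063, -0.005, -0.011]
force: [1.1, -1.7, -0.9]
gripper_width: 1.0
```

```bash
python3 -c "
from h import *
st();count()
t=cam('top');g=t['f'].min(2)
u,v=proj(t,[[.548,.004,.02]])[0].astype(int);print(u-24,v-27)
for r in range(v-27,v+27): print(''.join('#' if g[r,k]<50 else '-' if g[r,k]<100 else ':' if g[r,k]<185 else '.' for k in range(u-24,u+24)))
m=np.zeros_like(g);m[v-24:v+24,u-22:u+22]=(g[v-24:v+24,u-22:u+22]>188)
k=max(cv2.findContours(m,0,1)[0],key=cv2.contourArea); P=onz(t,k.reshape(-1,2),.006)[:,:2].astype(np.float32);print('bowl',cv2.minAreaRect(P))
a=cv2.imread('pics/top0.png').astype(int);d=(abs(a-t['f']).max(2)>50)
for nm,P in dict(spool=[.688,.01,.04],mug=[.5,.475,.05],hammer=[.56,-.45,.02]).items():
    x,y=proj(t,[P])[0].astype(int); print(nm,x,y,d[y-22:y+22,x-20:x+20].sum())
"
```

```text
t 32.15 pos [0.3658 0.2774 0.2626] yaw 7.24 lipdown -0.48 roll 1.26 F [ 1.1 -1.7 -0.9] w 1.0 q [-1.58  0.14  0.96  2.02 -0.16  1.05 -1.99]
tub [(19, (6, 6), [0.577, -0.225]), (20, (5, 5), [0.558, -0.306]), (39, (10, 11), [0.538, -0.227]), (18, (5, 5), [0.492, -0.274])]
tray [(26, (6, 5), [0.493, 0.207]), (14, (5, 4), [0.384, 0.375])]
290 179
::::::::::::::::::::::::::::::::::::::::::::::::
::::::::::::::::::::::::::::::::::::::::::::::::
::::::::::::::::::::::::::::::::::::::::::::::::
::::::::::::::::::::::::::::::::::::::::::::::::
::::::::::::::::::::::::::::::::::::::::::::::::
::::::::::::::::::::::::::::::::::::::::::::::::
::::::::::::::::::::::::::::::::::::::::::::::::
::::::::::------::::::::::::::::::::::::::::::::
::::::::::-#####----------::::::::::::::::::::::
::::::::::-###############----------::::::::::::
::::::::::-#########################-------:::::
::::::::::-###############################-:::::
::::::::::-###############################-:::::
:::::::::--###############################-:::::
:::::::::-####################------######-:::::
:::::::::-###########
[... 1348 characters left out ...]
::
::::::-##-::..........:----::..:::::::::::::::::
::::::-##-::.........::-----:::::::::::.::::::::
::::::--#-::......:::::-----:::...::::::::::::::
:::::::---:::::::::::::------::::-------::::::::
::::::::::::::::.....::---------#######-::::::::
::::::::::::..:::::::::-------------##-:::::::::
::::::::::::::::::::::::-----::::::----:::::::::
::::::::::::::::::::::::-----:::::::::::::::::::
::::::::::::::::::::::::-----:::::::::::::::::::
::::::::::::::::::::::::-----:::::::::::::::::::
:::::::::::::::::::::::::----:::::::::::::::::::
bowl ((0.5385547280311584, 0.00724618136882782), (0.09460140764713287, 0.09603220224380493), 7.90766716003418)
spool 311 165 28
mug 176 221 0
hammer 443 201 0
```

The scoop stands about 13 mm from the mat's centre, well inside 45 mm. The tub holds five toggles and the tray one. I'll check the spool and that stray blob, then hand in.

```bash
python3 -c "
from h import *
a=cv2.imread('pics/top0.png').astype(np.float32);t=cam('top')
print('spool shift px',cv2.phaseCorrelate(cv2.cvtColor(a,cv2.COLOR_BGR2GRAY)[150:178,298:326].copy(),cv2.cvtColor(t['f'].astype(np.float32),cv2.COLOR_BGR2GRAY)[150:178,298:326].copy()))
s=sensors.read_state()
print('blob vs gripper px',proj(t,[[.384,.375,.02]])[0],proj(t,[s['position'],s['position']+[0,.057,.0],s['position']+[0,.0,.06]]).round(0).tolist())
print(ticket.finish_job())"
```

```text
spool shift px ((-0.016785643763016722, 0.04078695499649143), 0.967379981941647)
blob vs gripper px [207.44416061 254.87907445] [[221.0, 266.0], [202.0, 266.0], [217.0, 269.0]]
the job is handed in; nothing more can be done
None
```

I handed the job in at about 32 s of the 67 s. My last checks show five toggles in the tub and one in the tray, with the scoop released on its mat. No verdict was reported.

**What happened:** I scooped the toggles against the tray's end wall, carried them over and tipped five into the tub. The sixth went over the wall onto the bench while I curled the scoop up. I found it in both views, scooped it up against the outside of that wall and tipped it back into the tray. The gripper was kept clear of the toggles throughout.

**Last checks:**
- **Toggles:** The top view shows three single blobs plus one double-size blob in the tub, which I read as two toggles side by side. There is one in the tray at about (0.49, 0.21). The printed map of the scoop shows an empty bowl.
- **Scoop:** It stands about 13 mm from the mat's centre, against a limit of 45 mm. It is turned about 164° from how it started, so the handle now points toward the robot. I judged it upright from the top view and the forces when I set it down, and did not measure its tilt after letting go.
- **Bystanders:** The spool had not moved (0.04 px), and the mug and hammer areas looked unchanged.

**What disagreed:**
- The scene camera read about 4–5 mm off the top camera on the mat, and up to 12 mm on the tray rim. I used the top view with a small lateral correction.
- The scoop met the mat about 6 mm earlier than expected because it had slipped slightly in the grip. It settled when I eased the grip and let go.
- A stray dark blob in the last count lay close to the gripper in the picture. I took it for the gripper, since all six toggles were accounted for.
- Joint 7 read −2.82, right at its limit, during the second scoop.

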